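Hook a sole pattern out of the rack and hang it up

ROBOT

A 6-joint arm with a two-finger parallel gripper is mounted at the origin on the work surface. World frame = base frame: x ahead of the robot, y to its left, z up, the work surface at z = 0. Lengths are in m, angles in rad, forces in N, time in s.
With the tool pointing down it reaches from about 0.275 to 1 m from the base axis. Payload 8.4 kg.
Tool frame: the origin (TCP) lies midway between the tips of the shut fingers; the grasp point (between the pads) lies manip.grasp_offset behind it (manip.grasp_offset is the distance from the TCP to the grasp point, in m); z points along the fingers, x is the direction in which the jaws open and shut, and the axes are right-handed (so a half turn about z gives the same grasp; the last joint's range is limited). The gripper opens to 85 mm and grips with 20 to 120 N. Pads are 22 mm wide; open, the fingers measure 114 mm over their backs; the gripper's body (76 mm by 85 mm) begins 54 mm behind the grasp point. The pads swing forward as they close: fully open they stand 13 mm farther back than shut.
Start: joints at [-1.245, 0.353, 1.633, -0, 1.155, -0.002], TCP at [0.201, -0.592, 0.231] pointing down, gripper open.
Joint ranges: [-2.63, 2.63], [-0.92, 2.1], [0.06, 2.66], [-1.3, 4.44], [0, 2.69], [-3.02, 3.02]. Speed limits (rad/s): [2.22, 2.22, 2.79, 3.14, 3.14, 3.14].

INTERFACE

Orientations are given as a rotation vector (axis times angle).
In Python, from workcell import manip gives the robot as it stands.
- The arm moves only by the tool drive_tool, never from a script. Its argument "rows" is a list that holds one entry, the list of rows, each a list of 7 numbers: the shift along the tool's x, y, z in mm, then the turn, a rotation vector about the tool's x, y, z in degrees, then the opening, from 0 (shut) to 1 (fully open). In form: [[[tx, ty, tz, rx, ry, rz, claw], ...]]. A call has 1 to 5 rows; each row is the pose to reach, as a shift and turn from the pose commanded when the call began, along the tool's axes at that moment; what a row does not reach only later rows make up. A row lasts 1/8 s, in which the tool goes at most 62.5 mm and 10.7 degrees, less where a joint would pass 70% of its speed; a pose out of reach is approached as far as the arm can. A call with a gripper value outside its range is refused whole. The fingers move at their own pace and stop on an object; "force" is the grip in N (left out, the last holds). Time passes only in rows, so rows that repeat a pose let the fingers close. It gives the time, the measured TCP pose, the force and the opening at its end, in the units of the state.
- manip.get_state(): the state, without advancing time (a new reading comes with each control period).
- manip.read_camera(name): name is "side" or "top"; returns a dict with "color" (480x640x3 uint8, red, green, blue), "depth" (480x640 float32, m along the optical axis (not along the pixel's ray), 0 where there is no reading), "intrinsics" (3x3 intrinsics, pixels), "eye" and "attitude" of the camera in the world. Camera axes: x right, y down, z forward; pixel columns grow to the right and rows downward; lengths in m; the calibration is good to about 2 mm. A picture is of the moment at which its call begins.
- manip.job_done(): hands the job in, once; it reports no verdict.
The state is a dict: "time": time; "joints": joint angles; "dq": joint speeds; "joint_torque": joint torques, N m; "position": TCP position; "ee_rot": TCP orientation; "ft_force": force on the tool from outside, world axes, zero at the start; "wrist_torque": the same for the moment, N m; "finger_gap": finger opening in m.
Only numpy, scipy, OpenCV 4.12 (cv2) and the standard library are available. Lean on these libraries where they do the work, as an engineer would, in place of code of your own. Each camera call takes 0.05 s, during which the arm holds its last target.

TASK

Take the S-hook out of its wooden block by the green grip, bring its open lower end up through the hole in the steel tab of the red sole pattern, draw the pattern out of the rack on the hook, and hang hook and pattern on the rail by the hook's upper bend, left hanging there still. The tab swivels and rarely points straight, so feel for the hole gently instead of forcing the tip against the tab; do not touch the red pattern or its tab with the gripper, and leave all the other things where they are.

Things in the scene. Friction and masses are not known exactly. Their poses are not given: they have to be found in the camera images.
- hook: upright S-hook of 6 mm steel wire, 96 mm tall, 100 g, in its x-z plane. Origin: on the axis of the straight shank, at the height of the wire's lowest point; z up the shank. Lower bend goes to +x, upper bend to -x. Green grip on the shank, 16 (x) by 14 (y) mm, 34 to 72 mm above the origin: hold it across its y faces. It can turn a little in the fingers; let go on the rail, it tilts 25 degrees and swings some 5 seconds.
- hook_tip (a point): upward, rounded end of the free leg of the hook's lower bend, 34 mm (+x) from the shank's axis, 37 mm above the hook's origin; the bend's centre line has a radius of 17 mm
- hook_low (a point): inside of the hook's lower bend at its lowest (17, 0, 6 mm from the hook's origin), where the load comes to hang
- hook_crook (a point): inside top of the hook's upper bend (-23, 0, 90 mm from the hook's origin), to rest on the rail; the wire's highest point is 96 mm above the origin; this bend's centre line has a radius of 23 mm and its free leg, 46 mm from the shank's axis, points down and ends 59 mm above the origin
- block: fixed dark wooden block, 96 x 50 x 45 mm high (x, y, z), origin at the centre of its underside; a 51 x 10 mm pocket, 40 mm deep, along its x, 17 mm off centre to +x, takes the lower bend of the S-hook; the green grip rests on the block's top, and the hook lifts straight up and out.
- pattern: red sole pattern, 115 x 60 x 4 mm, about 190 g, lying flat in one of the rack's three slots, its heel end and steel tab sticking out. Origin: underside of the plate below the tab's rivet, 12 mm from the heel end; x points along the plate to the toe, into the rack (draw it out along -x); z up. The tab on its top is 54 mm wide and reaches 60 mm from the rivet, towards -x.
- pattern_eye (a point): where the tab's hole would be if the tab were straight: 50 mm from the rivet at -x, mid-thickness of the tab (4 mm thick, 4 to 8 mm above the pattern's origin). The round hole is 9 mm wide, 10 mm from the tab's end. The tab swivels stiffly (0.4 N m) about the rivet, up to 0.27 rad, so that the hole really lies up to 13 mm to either side (y) of this point; this is not measured.
- pattern_toe (a point): toe end of the red pattern, 103 mm from its origin along x
- rack: fixed plywood rack, 100 deep (x) x 248 wide (y) x 174 mm high, origin at the centre of its underside; three open slots side by side, 64 mm wide, their floor 160 mm above the table, 5.5 mm high under two wooden straps (the front one 20 to 38 mm behind the front edge); open towards -x (front 50 mm from the origin), patterns lie 90 mm deep in them; their play lets a tab rise 4 to 5 mm when pushed from below.
- rail: fixed stand with a horizontal steel bar 10 mm thick along its y, between two posts (14 mm thick) 260 mm apart; the bar's axis is 270 mm above the table, over the origin of the stand (between its feet, at table level); feet 100 x 40 x 10 mm.
- rail_mid (a point): top of the rail bar midway between its posts, 275 mm above the table
- pattern_blue: blue sole pattern like the red one, in another slot of the rack, its tab fixed straight; origin as the red one's; to be left alone
- pattern_yellow: yellow sole pattern, likewise in the third slot; to be left alone
- tin_black: closed black polish tin, 68 mm across, 30 mm high; leave alone
- tin_brown: closed copper-coloured polish tin, 68 mm across, 30 mm high; leave alone
- hammer: hammer lying on the table; leave alone
- brush: brush lying on the table; leave alone
- dye: white bottle with red cap, 56 mm across, 120 mm high; leave alone
- glue: amber jar, 64 mm across, 75 mm high; leave alone

How it is judged:
On the way, in this order (a step that is already met when the one before it is completed fails the run):
1. the hook's lower end is through the hole of the red pattern's tab, the pattern still in the rack (x of hook_tip in the frame of pattern between -0.064 and -0.036 m and y of hook_tip in the frame of pattern between -0.02 and 0.02 m and z of hook_tip in the frame of pattern above 0.013 m and x of hook_low in the frame of pattern between -0.084 and -0.05 m and z of hook_low in the frame of pattern below 0.003 m and distance of pattern from where it was at the start of the episode below 0.02 m), for 0.1 s.
2. the red pattern is out of the rack and hangs on the hook (distance of pattern_toe from where it was at the start of the episode above 0.11 m and contact force between hook and pattern above 0.5 N and contact force between pattern and rack below 0.05 N and height (world z) of pattern_toe above 0.02 m), for 0.2 s.
At the end, for the whole second after the job is handed in: S-hook hangs on the rail by its upper bend (within 10 mm of the bar's axis, 20 mm or more from the posts); red pattern hangs from its lower bend by the tab, toe down, 10 mm or more clear of the table; both released and all but still (pattern below 100 mm/s, hook below 60 mm/s) (x of hook_crook in the frame of rail between -0.01 and 0.01 m and y of hook_crook in the frame of rail between -0.11 and 0.11 m and z of hook_crook in the frame of rail between 0.265 and 0.282 m and z of pattern_toe in the frame of rail between 0.01 and 0.12 m and distance between hook_low and pattern below 0.066 m and contact force between hook and rail above 0.5 N and contact force between hook and pattern above 0.5 N and linear speed of pattern below 0.1 m/s and linear speed of hook below 0.06 m/s); the robot touches nothing.
It fails at once if the hook presses on the red pattern or its tab with more than 20 N while the pattern is in the rack (drawn out less than 50 mm) (contact force between hook and pattern above 20 N and distance of pattern from where it was at the start of the episode below 0.05 m).
It fails at once if the gripper or arm touches the red pattern or its tab (more than 1 N) (contact force between any of the fingers, the arm and pattern above 1 N).
It fails at once if another pattern is moved by more than 15 mm (distance of any of pattern_blue, pattern_yellow from where it was at the start of the episode above 0.015 m).
It fails at once if a tin, the hammer, brush, bottle or jar is moved by more than 15 mm (distance of any of tin_black, tin_brown, hammer, brush, dye, glue from where it was at the start of the episode above 0.015 m).
It also fails if it takes over 72 s, if anything falls off the work surface, if the arm or the gripper's body presses on something with over 40 N, if the wrist force passes 120 N, or if a joint passes its speed limit or range.

## Working session

There is one attempt and no reset: what is moved stays moved. The work goes in short steps, Python scripts to look and compute and a tool call to move; the robot and the scene stay as the last step left them, time stands still between calls to the robot, and variables do not carry over. Pictures are saved under pics/ and viewed, and the job is handed in when it is done.

Besides the shell and the picture viewer there is one more tool, called after ">>>" by a JSON object that holds its "name" and its "arguments". drive_tool: Moves the arm, as the interface text tells. Its arguments: {"type":"object","properties":{"rows":{"type":"array","items":{"type":"array","items":{"type":"array","items":{"type":"number"}}}},"force":{"type":"number"}},"required":["rows"]}

```bash
ls -la; mkdir -p pics
python3 - <<'E'
from workcell import manip
import cv2, numpy as np
print(manip.get_state()); print(manip.grasp_offset)
for n in ("side","top"):
    c=manip.read_camera(n)
    cv2.imwrite(f"pics/{n}0.png",c["color"][:,:,::-1])
    np.savez(f"{n}0.npz",**c)
    print(n,c["intrinsics"],c["eye"],c["attitude"])
E
```

```text
total 12
drwxr-xr-x  3 agent agent 4096 Dec  7 05:21 .
drwxr-xr-x 23 root  root  4096 Dec  7 05:21 ..
drwxr-xr-x  2 agent agent 4096 Dec  7 05:21 pics
{'time': 0.0, 'joints': array([-1.24539976e+00,  3.53656519e-01,  1.63414234e+00,  2.61687129e-05,
        1.15518482e+00, -2.43069642e-03]), 'dq': array([ 0.00120294, -0.0006235 , -0.00144851,  0.00191464, -0.00044791,
       -0.00124866]), 'joint_torque': array([-2.03279618e-03, -6.05254698e+01, -3.42070091e+01, -3.29984587e-04,
        9.34099022e-03, -1.99955116e-05]), 'position': array([ 0.20107904, -0.59126724,  0.23055294]), 'ee_rot': array([-2.55347536e+00,  1.82869829e+00,  1.75093441e-03]), 'ft_force': array([-0.44372527,  0.19873359,  0.15055669]), 'wrist_torque': array([-0.00305304,  0.03369873, -0.0154199 ]), 'finger_gap': 0.0850907990254643}
0.0187
side [[446.53369031   0.         326.62569345]
 [  0.         446.53369031 241.1127234 ]
 [  0.           0.           1.        ]] [0.43656521 0.87314685 0.98506361] [-0.32507051  2.78952535 -1.21781722]
top [[434.7773888    0.         313.88723267]
 [  0.         434.7773888  241.25624077]
 [  0.           0.           1.        ]] [0.5015048  0.03655199 1.3324531 ] [-2.20130579  2.16829945 -0.11973855]
```

View pics/side0.png

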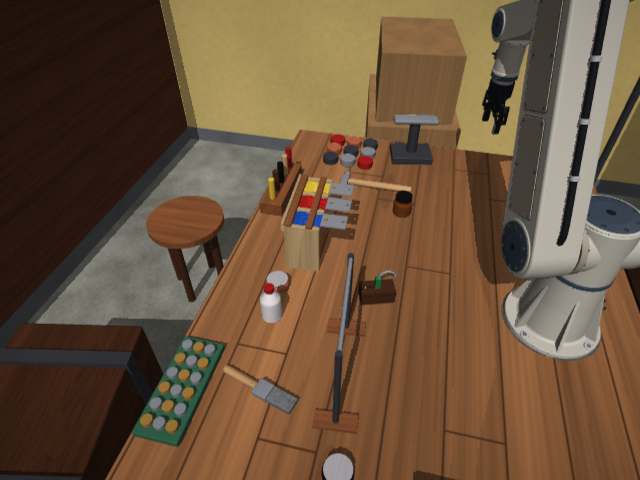

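View pics/top0.png

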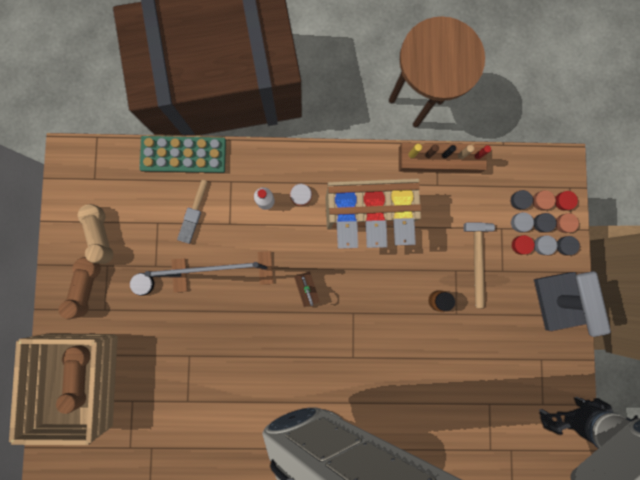

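The side view shows the rack (blue, red and yellow patterns) around (320,210), the block with the hook at (380,288), and the rail between (350,262) and (337,415). In the top view the rack is at (375,205), the block at (307,290), and the rail runs from (145,275) to (265,265).

```bash
cat > h.py <<'E'
import numpy as np, cv2
from scipy.spatial.transform import Rotation as R
def load(n):
    d=dict(np.load(n+".npz")); return d
def rot(c):
    a=np.array(c["attitude"]); return a if a.shape==(3,3) else R.from_rotvec(a).as_matrix()
def ray(c,u,v):
    K=c["intrinsics"]; d=np.array([(u-K[0,2])/K[0,0],(v-K[1,2])/K[1,1],1.0]); return rot(c)@d
def atz(c,u,v,z):
    d=ray(c,u,v); return c["eye"]+d*(z-c["eye"][2])/d[2]
def dep(c,u,v):
    return c["eye"]+ray(c,u,v)*c["depth"][int(round(v)),int(round(u))]
def proj(c,p):
    q=rot(c).T@(np.asarray(p)-c["eye"]); K=c["intrinsics"]; return K[:2,:2]@(q[:2]/q[2])+K[:2,2]
def tri(c1,uv1,c2,uv2):
    A=[];b=[]
    for c,uv in((c1,uv1),(c2,uv2)):
        d=ray(c,*uv); d/=np.linalg.norm(d); P=np.eye(3)-np.outer(d,d); A.append(P); b.append(P@c["eye"])
    x=np.linalg.solve(A[0]+A[1],b[0]+b[1]); 
    return x,[np.linalg.norm(A[i]@x-b[i])*1e3 for i in(0,1)]
def crop(c,u0,v0,u1,v1,s,fn):
    im=c["color"][v0:v1,u0:u1,::-1]; im=cv2.resize(im,None,fx=s,fy=s,interpolation=cv2.INTER_CUBIC)
    for u in range((u0+9)//10*10,u1,10):
        cv2.putText(im,str(u),((u-u0)*s,10),0,.35,(255,255,255),1); cv2.line(im,((u-u0)*s+s//2,12),((u-u0)*s+s//2,18),(255,255,255),1)
    for v in range((v0+9)//10*10,v1,10):
        cv2.putText(im,str(v),(0,(v-v0)*s+s//2+4),0,.35,(255,255,255),1); cv2.line(im,(24,(v-v0)*s+s//2),(30,(v-v0)*s+s//2),(255,255,255),1)
    cv2.imwrite("pics/"+fn,im)
E
python3 - <<'E'
from h import *
s=load("side0");t=load("top0")
crop(s,275,165,365,275,5,"c1.png")
crop(t,320,175,425,255,7,"c2.png")
crop(s,320,240,410,310,8,"c3.png")
crop(t,255,245,335,310,8,"c4.png")
crop(t,130,240,280,300,5,"c5.png")
E
```

```text
(no output)
```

View pics/c1.png

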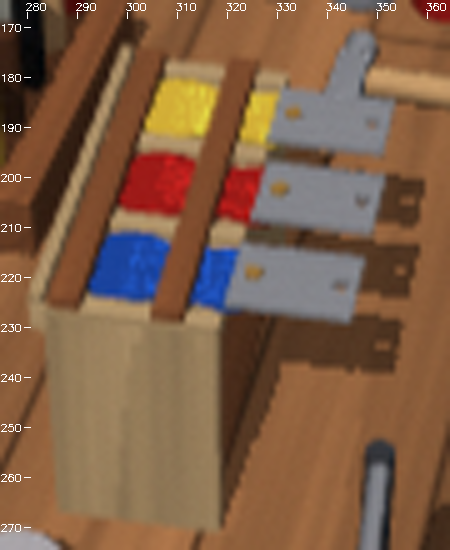

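View pics/c2.png

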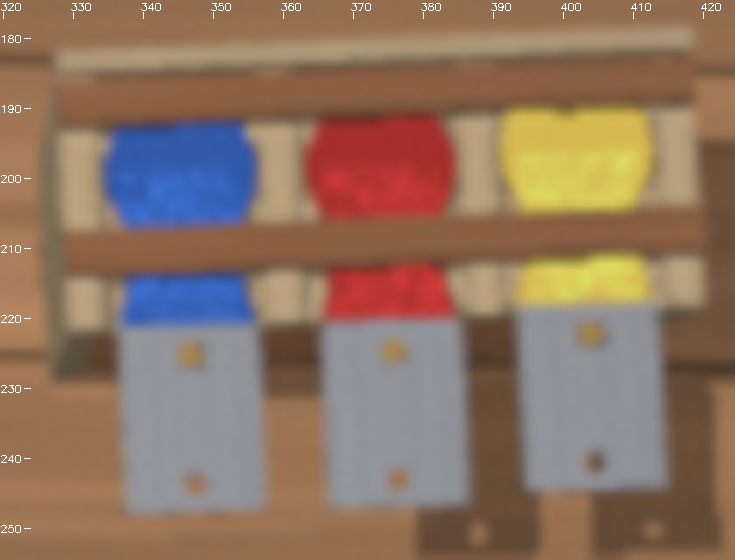

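View pics/c3.png

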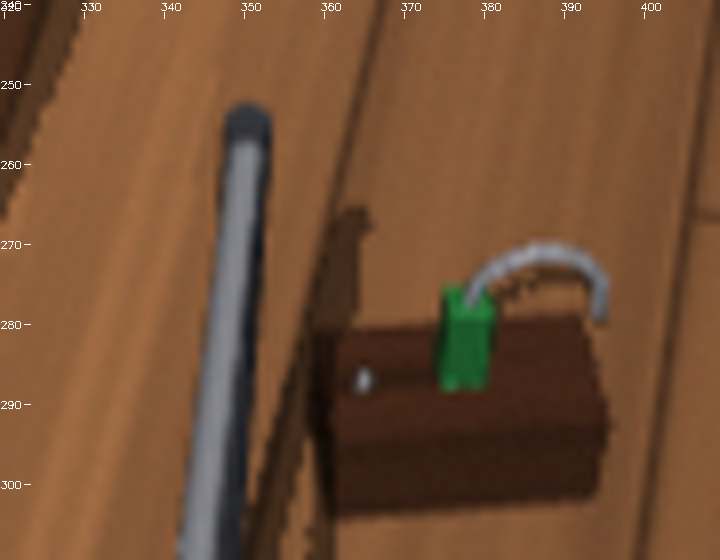

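View pics/c4.png

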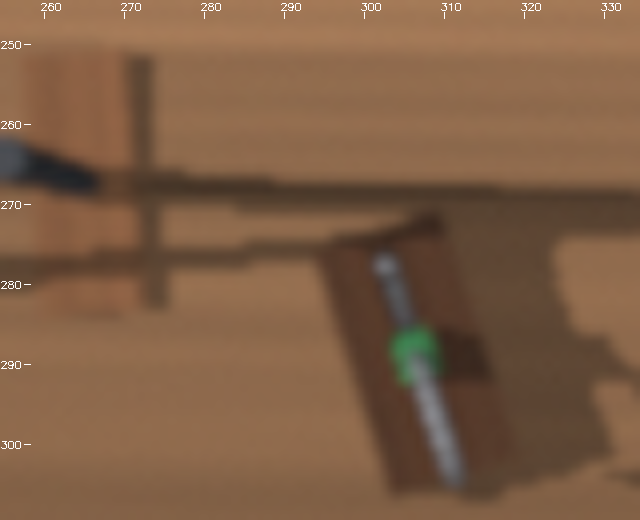

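View pics/c5.png

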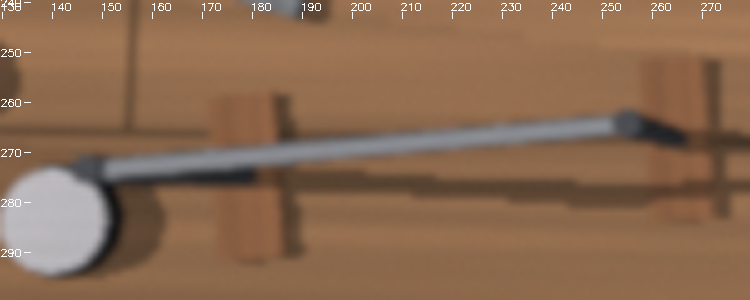

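Crops: red rivet at top (375.7,224.8) / side (328.5,202.2), and red hole at top (376.3,243.0) / side (345.2,204.5). The green grip's top is at top (305,288) / side (378,276). The rail ends are at top (147.5,273) and (253.5,264).

Run:
```python
from h import *
np.set_printoptions(precision=4,suppress=True)
s=load("side0");t=load("top0")
P={'red rivet':((328.5,202.2),(375.7,224.8),.169),'red hole':((345.2,204.5),(376.3,243.0),.168),
'blue rivet':((323.5,218.8),(346.7,225.2),.169),'blue hole':((340.8,221.5),(347.5,243.5),.168),
'yel rivet':((331.2,187),(403.3,222.2),.169),'yel hole':((347.2,189.3),(404.3,240.5),.168),
'hook tip':((364.8,287),(301.8,277.5),.042),'hook free end far':((394.5,279),(311,305),.06),
'rail far end':((350,254),(253.5,264),.275)}
for k,(a,b,z) in P.items():
    x,e=tri(s,a,t,b); print(k,x,np.round(e,1),'top@z',atz(t,*b,z)[:2],'side@z',atz(s,*a,z)[:2],'depth',dep(t,*b),dep(s,*a))
for n,uv,z in(('railL',(147.5,273),.275),('railR',(253.5,264),.275)): print(n,atz(t,*uv,z),dep(t,*uv))
for uv in((294,276),(309,270.5),(320,299),(303,306)): print('blk',atz(t,*uv,.045),dep(t,*uv))
```

```text
red rivet [ 0.6562 -0.1523  0.1678] [2.4 2.4] top@z [ 0.6537 -0.1523] side@z [ 0.6583 -0.1508] depth [ 0.6535 -0.1521  0.1707] [ 0.6586 -0.152   0.168 ]
red hole [ 0.6065 -0.1541  0.1672] [2. 2.] top@z [ 0.6044 -0.1542] side@z [ 0.6083 -0.1531] depth [ 0.6193 -0.1818 -0.0004] [ 0.6085 -0.1546  0.1668]
blue rivet [ 0.6533 -0.0736  0.1684] [1.9 1.9] top@z [ 0.6513 -0.0738] side@z [ 0.6551 -0.073 ] depth [ 0.651  -0.0736  0.1712] [ 0.6548 -0.0714  0.1703]
blue hole [ 0.6038 -0.0764  0.1662] [1.8 1.8] top@z [ 0.6018 -0.0764] side@z [ 0.6052 -0.0742] depth [ 0.6166 -0.0931 -0.0039] [ 0.6049 -0.0725  0.1695]
yel rivet [ 0.6646 -0.2271  0.1689] [2.5 2.5] top@z [ 0.6621 -0.2273] side@z [ 0.6671 -0.227 ] depth [ 0.662  -0.2271  0.1698] [ 0.668  -0.2311  0.1659]
yel hole [ 0.6149 -0.2301  0.1668] [2.4 2.4] top@z [ 0.6124 -0.23  ] side@z [ 0.617  -0.2285] depth [ 0.6281 -0.2678  0.0031] [ 0.6174 -0.2306  0.1664]
hook tip [0.5089 0.0459 0.0481] [0.7 0.7] top@z [0.5096 0.046 ] side@z [0.5088 0.0405] depth [0.5096 0.046  0.0448] [0.5084 0.0447 0.0467]
hook free end far [0.4313 0.018  0.0712] [0.2 0.2] top@z [0.4304 0.0179] side@z [0.4314 0.0076] depth [0.4321 0.0183 0.0898] [0.4315 0.02   0.0732]
rail far end [0.539  0.1613 0.28  ] [0.1 0.1] top@z [0.5391 0.1619] side@z [0.5398 0.1562] depth [0.539  0.1614 0.2789] [0.5398 0.1563 0.2751]
railL [0.5136 0.4158 0.275 ] [0.5136 0.4142 0.2795]
railR [0.5391 0.1619 0.275 ] [0.539  0.1614 0.2789]
blk [0.5137 0.069  0.045 ] [0.5136 0.0689 0.0515]
blk [0.5305 0.0251 0.045 ] [ 0.5317  0.0246 -0.0058]
blk [ 0.4474 -0.0085  0.045 ] [ 0.4454 -0.0102 -0.0018]
blk [0.4264 0.0411 0.045 ] [0.4261 0.0411 0.0406]
```

```bash
cat >> h.py <<'E'
def Rz(a): return R.from_euler('z',a,degrees=True).as_matrix()
def hookpts(o,yaw,pitch=0):
    """o = origin; returns function from hook coords (m) to world; pitch about hook y (deg)"""
    M=Rz(yaw)@R.from_euler('y',pitch,degrees=True).as_matrix()
    return lambda p: np.asarray(o)+M@np.asarray(p)
def wire():
    a=np.linspace(0,np.pi,25)
    low=[(.017+.017*np.cos(t),0,.020-.017*np.sin(t)) for t in a]
    up=[(-.023+.023*np.cos(t),0,.070+.023*np.sin(t)) for t in a]
    return [(.034,0,.034)]+low+up+[(-.046,0,.059)]
def box():
    return [(x,y,z) for z in(.034,.072) for x,y in((-.008,-.007),(.008,-.007),(.008,.007),(-.008,.007))]
def over(c,f,u0,v0,u1,v1,s,fn):
    im=cv2.resize(c["color"][v0:v1,u0:u1,::-1],None,fx=s,fy=s,interpolation=cv2.INTER_CUBIC)
    T=lambda p:tuple(int(round(q)) for q in ((proj(c,f(p))-[u0,v0]+.5)*s))
    w=[T(p) for p in wire()]
    for a,b in zip(w,w[1:]): cv2.line(im,a,b,(0,0,255),1)
    b=[T(p) for p in box()]
    for i in range(4):
        for a,d in((i,(i+1)%4),(i+4,(i+1)%4+4),(i,i+4)): cv2.line(im,b[a],b[d],(255,255,0),1)
    cv2.imwrite("pics/"+fn,im)
E
python3 - <<'E'
from h import *
np.set_printoptions(precision=4,suppress=True)
s=load("side0");t=load("top0")
f=hookpts((.4757,.034,.011),19.8)
over(s,f,355,260,410,310,12,"o1.png"); over(t,f,285,265,330,310,12,"o2.png")
from workcell import manip
print(R.from_rotvec(manip.get_state()["ee_rot"]).as_matrix())
E
```

```text
[[ 0.322  -0.9468 -0.0004]
 [-0.9468 -0.322   0.0012]
 [-0.0013 -0.     -1.    ]]
```

View pics/o1.png

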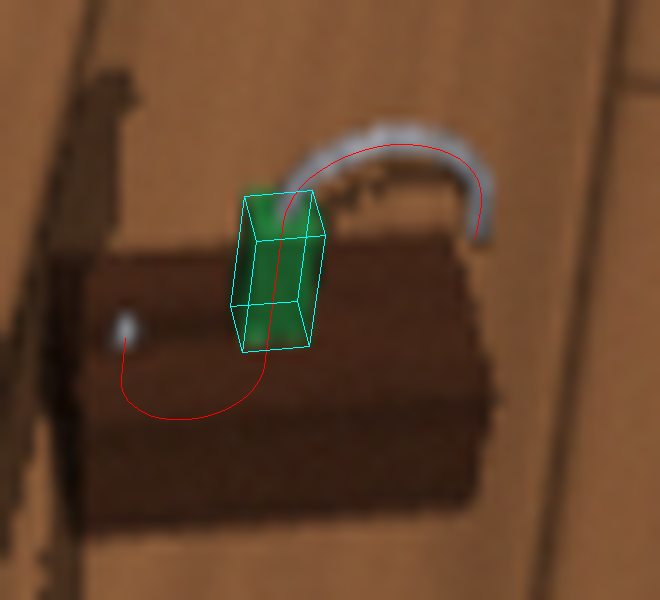

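View pics/o2.png

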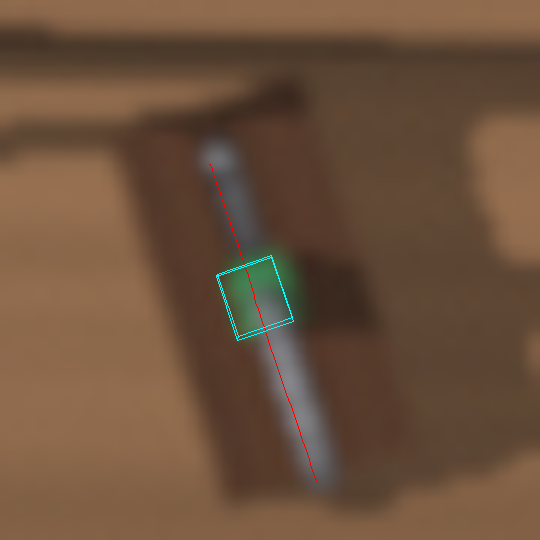

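The overlays agree with the image to about 1 px, with the true hook about 1 mm towards +x and 1.3 mm towards -y. I take the hook origin as (0.4765, 0.0327, 0.011) and the yaw as 19.8°.

```bash
cat > g.py <<'E'
from h import *
import sys
from workcell import manip
np.set_printoptions(precision=4,suppress=True)
def Rt(yaw,pitch=0):
    # hook/tool orientation: tool x = -hook y, tool z down (pitch about hook y)
    H=Rz(yaw)@R.from_euler('y',pitch,degrees=True).as_matrix()
    return H@np.array([[0,-1,0],[-1,0,0],[0,0,-1]],float)
def plan(p,yaw,pitch=0):
    s=manip.get_state(); M=R.from_rotvec(s["ee_rot"]).as_matrix()
    d=M.T@(np.array(p)-s["position"])*1e3; r=R.from_matrix(M.T@Rt(yaw,pitch)).as_rotvec(degrees=True)
    print("shift",np.round(d,1),"rot",np.round(r,2)); return d,r
def st():
    s=manip.get_state(); M=R.from_rotvec(s["ee_rot"]).as_matrix()
    H=M@np.array([[0,-1,0],[-1,0,0],[0,0,-1]],float).T
    print("t",round(s["time"],2),"tcp",s["position"],"eul",R.from_matrix(H).as_euler('ZYX',degrees=True).round(2),"F",s["ft_force"],"T",s["wrist_torque"],"gap",round(s["finger_gap"],4),"q",s["joints"].round(2))
    return s
def snap(tag):
    for n in("side","top"):
        c=manip.read_camera(n); np.savez(n+tag+".npz",**c)
E
python3 -c "
from g import *
st(); print(Rt(19.8)); plan((.4785,.0334,.19),19.8)"
```

```text
t 0.1 tcp [ 0.2011 -0.5913  0.2306] eul [18.78 -0.    0.07] F [ 0.2142 -1.0207  0.0056] T [ 0.0241  0.001  -0.0139] gap 0.0853 q [-1.25  0.35  1.63  0.    1.16 -0.  ]
[[ 0.3387 -0.9409  0.    ]
 [-0.9409 -0.3387  0.    ]
 [ 0.      0.     -1.    ]]
shift [-502.1 -463.8   41.3] rot [-0.    0.07 -1.02]
```

>>> {"name": "drive_tool", "arguments": {"rows": [[[-45,-42,4,0,0,-1,1],[-90,-83,7,0,0,-1,1],[-135,-125,11,0,0,-1,1],[-180,-167,15,0,0,-1,1],[-225,-209,19,0,0,-1,1]]]}}

```text
time: 0.72
position: [0.327, -0.3095, 0.2121]
ee_rot: [-2.569, 1.807, -0.0]
ft_force: [1.1, -0.3, 1.1]
finger_gap: 0.0853
```

>>> {"name": "drive_tool", "arguments": {"rows": [[[-45,-42,4,0,0,0,1],[-90,-83,7,0,0,0,1],[-135,-125,11,0,0,0,1],[-180,-167,15,0,0,0,1],[-225,-209,19,0,0,0,1]]]}}

```text
time: 1.35
position: [0.4476, -0.027, 0.1932]
ee_rot: [-2.57, 1.807, -0.001]
ft_force: [1.8, -0.2, 0.0]
finger_gap: 0.0853
```

```bash
python3 -c "
from g import *
st(); plan((.4785,.0334,.15),19.8)"
```

```text
t 1.35 tcp [ 0.4476 -0.027   0.1932] eul [19.79 -0.02 -0.02] F [ 1.8009 -0.1964  0.    ] T [-0.0082 -0.0193 -0.0527] gap 0.0853 q [-0.06  0.12  2.04 -0.    0.98  1.16]
shift [-46.4 -49.5  43.2] rot [-0.02 -0.02 -0.01]
```

>>> {"name": "drive_tool", "arguments": {"rows": [[[-23,-25,10,0,0,0,1],[-46,-49.5,20,0,0,0,1],[-46,-49.5,20,0,0,0,1],[-46,-49.5,20,0,0,0,1]]]}}

```text
time: 1.85
position: [0.4777, 0.0308, 0.1731]
ee_rot: [2.57, -1.806, -0.001]
ft_force: [-0.2, -0.0, 0.1]
finger_gap: 0.0854
```

```bash
python3 -c "
from g import *
st(); plan((.4785,.0334,.052),19.8); snap('1')
s=load('side1');t=load('top1')
crop(s,330,200,430,310,6,'d1.png'); crop(t,265,235,345,315,8,'d2.png')"
```

```text
t 1.85 tcp [0.4777 0.0308 0.1731] eul [19.81  0.06  0.  ] F [-0.2305 -0.0071  0.1146] T [0.0446 0.0291 0.0153] gap 0.0854 q [ 0.06  0.2   2.   -0.    0.95  1.29]
shift [ -2.2  -1.8 121.1] rot [0.06 0.   0.01]
```

View pics/d1.png

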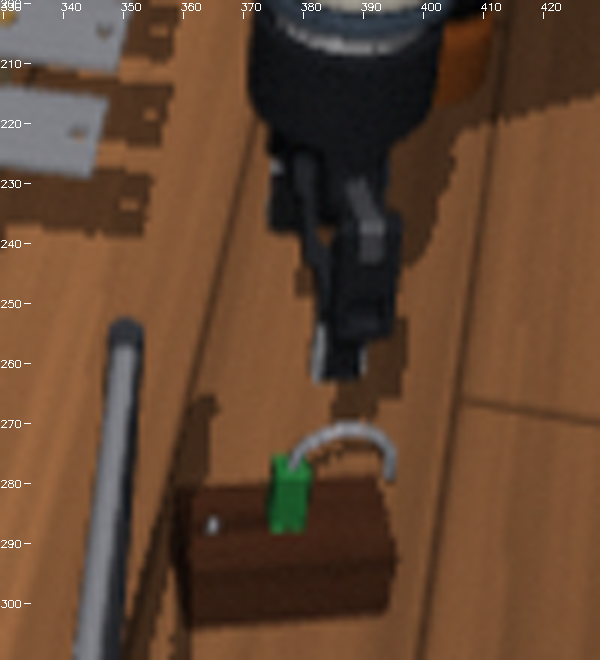

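View pics/d2.png

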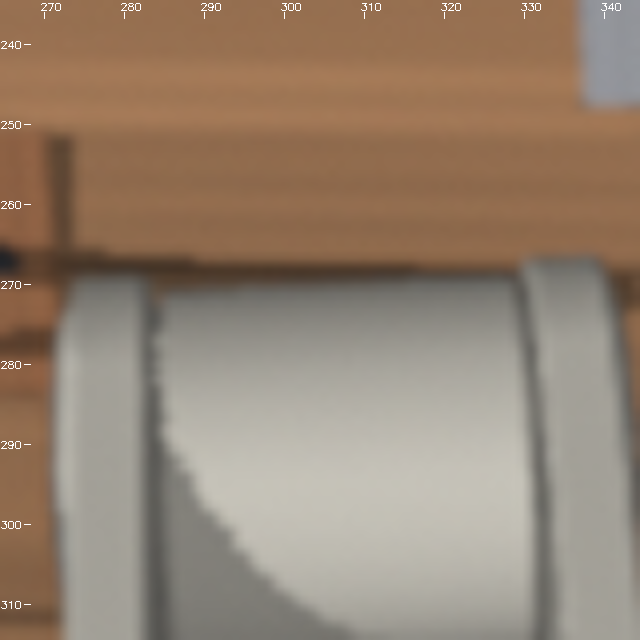

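The side view shows the gripper above the hook, with the near finger's tip at about (383..392, 262). The arm hides the hook in the top view, so I compare the finger's projection in the side view.

```bash
python3 -c "
from g import *
s=load('side1'); p=np.array([.4777,.0308,.1731]); hx=Rz(19.8)[:,0]; hy=Rz(19.8)[:,1]
for a in(-.011,.011):
  for b in(.0425,.057,-.0425): print(a,b,proj(s,p+hx*a+hy*b+[0,0,.013]))
print('tcp',proj(s,p))
crop(s,360,215,410,275,10,'d3.png')
"
```

```text
-0.011 0.0425 [388.9461 260.7481]
-0.011 0.057 [390.2235 264.8737]
-0.011 -0.0425 [381.9151 238.0395]
0.011 0.0425 [380.3599 261.4184]
0.011 0.057 [381.5582 265.5579]
0.011 -0.0425 [373.7649 238.635 ]
tcp [380.6884 253.002 ]
```

View pics/d3.png

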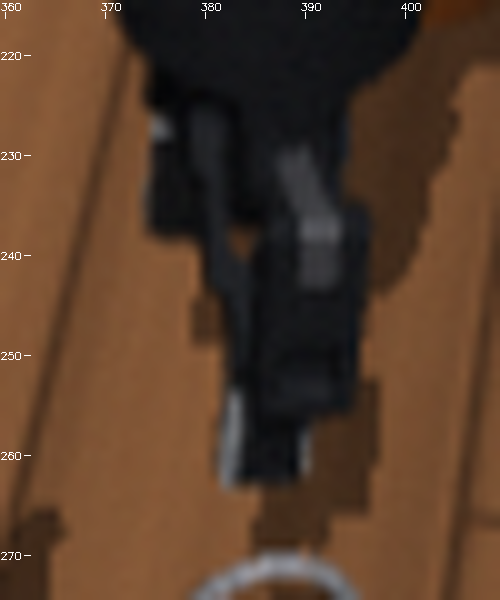

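The finger tips project to within 1 px of the image, so the side camera agrees with the robot. Descending now.

>>> {"name": "drive_tool", "arguments": {"rows": [[[-2,-2,30,0,0,0,1],[-2,-2,65,0,0,0,1],[-2,-2,100,0,0,0,1],[-2,-2,121,0,0,0,1],[-2,-2,121,0,0,0,1]]]}}

```text
time: 2.58
position: [0.4782, 0.0328, 0.0514]
ee_rot: [2.567, -1.807, -0.003]
ft_force: [0.0, -0.5, -0.7]
finger_gap: 0.0856
```

```bash
python3 -c "
from g import *
st(); plan((.4785,.0334,.052),19.8); snap('2')
s=load('side2')
crop(s,345,215,415,310,7,'e1.png')"
```

```text
t 2.58 tcp [0.4782 0.0328 0.0514] eul [19.71  0.15  0.04] F [ 0.0092 -0.4619 -0.6921] T [-0.0046 -0.0031 -0.0013] gap 0.0856 q [ 0.07  0.4   2.08 -0.    0.67  1.29]
shift [-0.5 -0.5 -0.6] rot [ 0.15  0.04 -0.09]
```

View pics/e1.png

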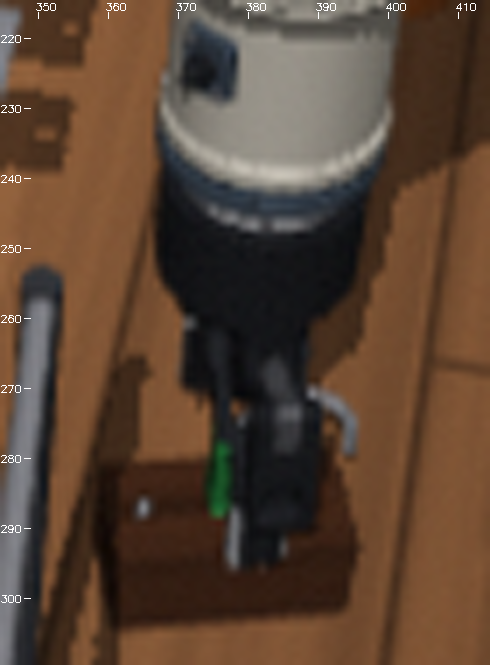

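The near finger stands beside the grip (377,285) and the hook is undisturbed. Closing.

>>> {"name": "drive_tool", "arguments": {"rows": [[[0,0,0,0,0,0,0],[0,0,0,0,0,0,0],[0,0,0,0,0,0,0],[0,0,0,0,0,0,0],[0,0,0,0,0,0,0]]], "force": 60}}

```text
time: 3.3
position: [0.4795, 0.0337, 0.0526]
ee_rot: [-2.57, 1.807, -0.0]
ft_force: [-0.6, 0.5, 5.3]
finger_gap: 0.013
```

>>> {"name": "drive_tool", "arguments": {"rows": [[[0,0,0,0,0,0,0],[0,0,0,0,0,0,0],[0,0,0,0,0,0,0]]]}}

```text
time: 3.68
position: [0.4795, 0.0337, 0.0526]
ee_rot: [-2.57, 1.807, -0.0]
ft_force: [-1.3, 0.0, 5.0]
finger_gap: 0.0129
```

```bash
python3 -c "
from g import *
st(); plan((.4785,.0334,.052),19.8); snap('3')
s=load('side3')
crop(s,345,215,415,310,7,'e2.png')"
```

```text
t 3.67 tcp [0.4795 0.0337 0.0526] eul [19.79 -0.01  0.  ] F [-1.2566  0.0292  4.9737] T [ 0.0627  0.2122 -0.0813] gap 0.0129 q [0.07 0.39 2.07 0.   0.67 1.29]
shift [-0.   1.1  0.6] rot [-0.01  0.   -0.01]
```

View pics/e2.png

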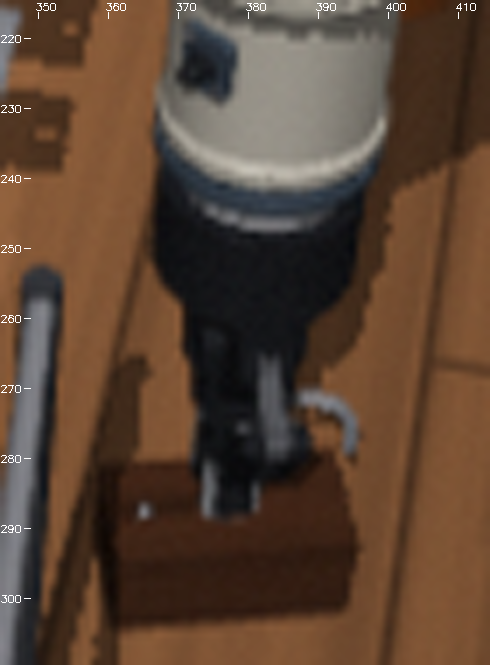

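>>> {"name": "drive_tool", "arguments": {"rows": [[[0,0,-10,0,0,0,0],[0,0,-25,0,0,0,0],[0,0,-50,0,0,0,0],[0,0,-80,0,0,0,0],[0,0,-120,0,0,0,0]]]}}

```text
time: 4.4
position: [0.4788, 0.0336, 0.1737]
ee_rot: [2.57, -1.807, -0.001]
ft_force: [0.4, -0.2, -1.4]
finger_gap: 0.0133
```

```bash
python3 -c "
from g import *
st(); snap('4')
s=load('side4'); t=load('top4')
crop(s,335,170,425,270,6,'e3.png'); crop(t,265,225,345,315,6,'e4.png')"
```

```text
t 4.4 tcp [0.4788 0.0336 0.1737] eul [19.78  0.04  0.02] F [ 0.4243 -0.1998 -1.4111] T [ 0.0219  0.0116 -0.0196] gap 0.0133 q [0.07 0.2  1.99 0.   0.95 1.29]
```

View pics/e3.png

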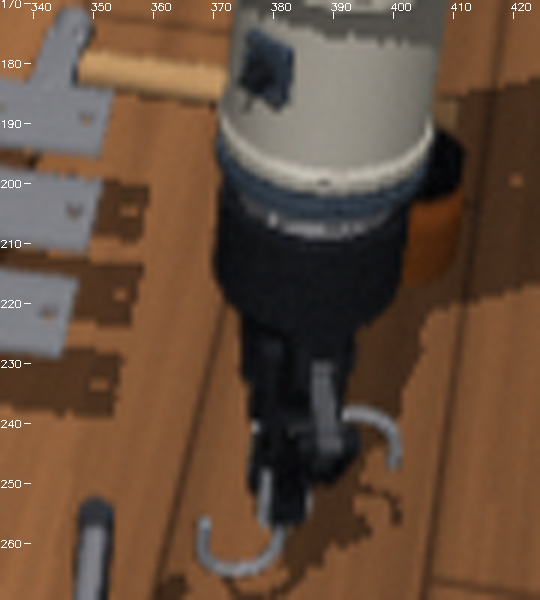

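View pics/e4.png

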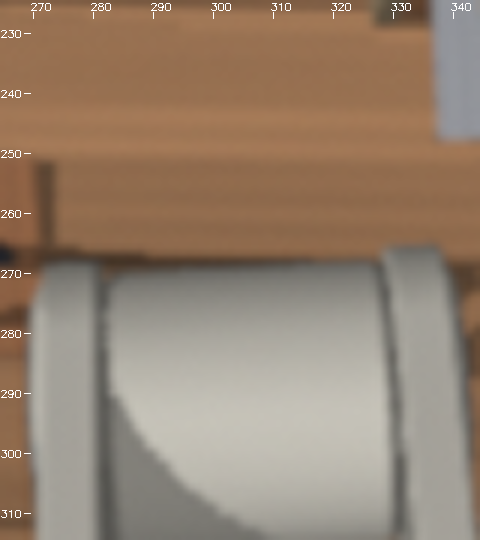

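The hook is out of the block and hangs upright in the fingers: tip at side (368,255.5), bend bottom at (374,265), upper leg end at (399,247). The wrist hides it from the top camera. Next I check its pose in the fingers.

```bash
python3 -c "
from g import *
s=load('side4'); p=np.array([.4788,.0336,.1737]); hx=Rz(19.8)[:,0]
f=hookpts(p-hx*.003-[0,0,.0416],19.8)
over(s,f,355,225,410,275,12,'o3.png')
t=load('top0')
a=atz(t,329,216,.174);b=atz(t,420,210.5,.174); print('rack yaw', np.degrees(np.arctan2(-(a-b)[0],(a-b)[1])))
a=atz(t,328,184.5,.18);b=atz(t,418,181,.18); print('rack yaw', np.degrees(np.arctan2(-(a-b)[0],(a-b)[1])))
"
```

```text
rack yaw 4.4735716931378695
rack yaw 3.334268071874987
```

View pics/o3.png

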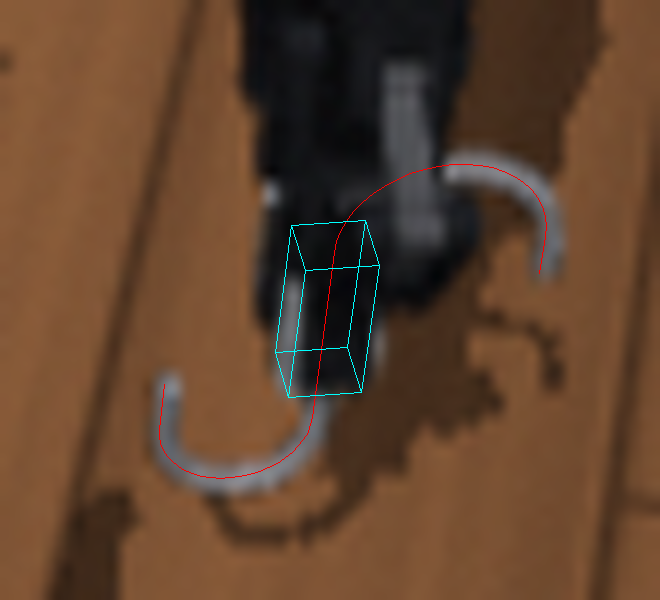

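```bash
python3 -c "
from g import *
st(); plan((.5427,-.1585,.173),4)"
```

```text
t 4.5 tcp [0.4819 0.0339 0.177 ] eul [19.78 -0.41 -0.11] F [ 0.6114  0.2103 -0.8798] T [-0.0308 -0.054   0.0169] gap 0.013 q [0.07 0.19 1.99 0.   0.95 1.29]
shift [201.6   8.    4.3] rot [-0.42 -0.06 15.78]
```

>>> {"name": "drive_tool", "arguments": {"rows": [[[40,1,1,0,0,4,0],[90,3,2,0,0,8,0],[140,5,3,0,0,12,0],[185,7,4,0,0,15.8,0],[201,8,4,0,0,15.8,0]]]}}

```text
time: 5.12
position: [0.5401, -0.1603, 0.1682]
ee_rot: [2.295, -2.146, 0.0]
ft_force: [0.1, -0.1, -1.5]
finger_gap: 0.013
```

>>> {"name": "drive_tool", "arguments": {"rows": [[[0,0,0,0,0,0,0],[0,0,0,0,0,0,0],[0,0,0,0,0,0,0]]]}}

```text
time: 5.5
position: [0.5396, -0.157, 0.1683]
ee_rot: [-2.299, 2.141, 0.001]
ft_force: [0.4, 0.1, -0.8]
finger_gap: 0.0132
```

```bash
python3 -c "
from g import *
st(); snap('5'); q=st()
s=load('side5'); t=load('top5'); p=q['position']
hx=Rz(4)[:,0]
f=hookpts(p-hx*.0035-[0,0,.0416],4)
over(s,f,325,175,385,225,12,'o4.png')
crop(s,320,165,400,235,9,'f1.png'); crop(t,330,175,430,255,7,'f2.png')
"
```

```text
t 5.5 tcp [ 0.5396 -0.157   0.1683] eul [4.07 0.01 0.02] F [ 0.4055  0.0747 -0.7788] T [ 0.0285 -0.051  -0.0443] gap 0.0132 q [-0.29  0.33  1.83  0.    0.99  1.21]
t 5.6 tcp [ 0.5398 -0.1573  0.1684] eul [ 4.06 -0.    0.01] F [ 0.0936 -0.5086 -2.0452] T [-0.0168 -0.0077 -0.0058] gap 0.013 q [-0.29  0.33  1.83  0.    0.99  1.21]
```

View pics/o4.png

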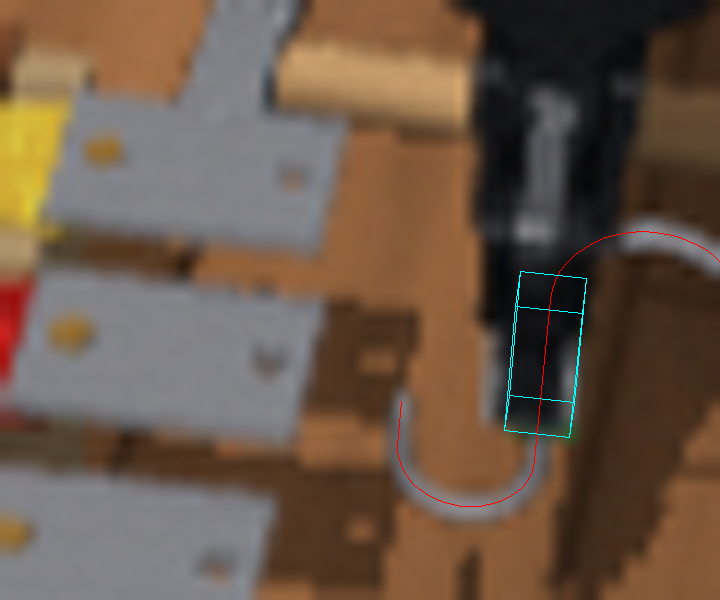

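View pics/f1.png

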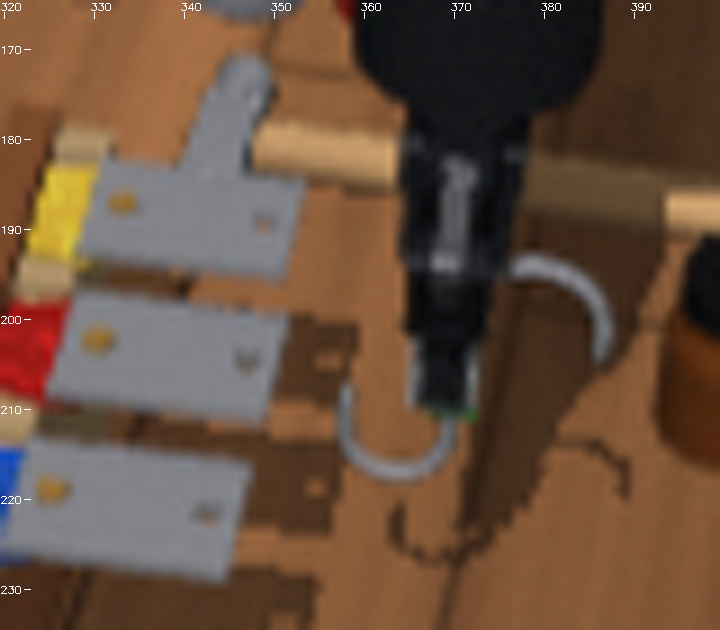

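View pics/f2.png

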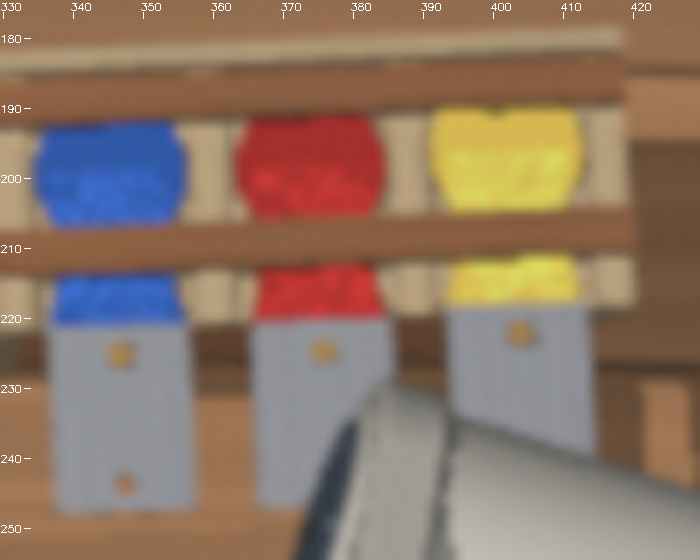

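The overlay fits the hook within about 0.5 px, with the tip at side (358,206.5). The red hole is at side (346.9,204.3). My earlier label-based side readings were about 1.6 px too low in u, so I recompute from crop coordinates.

```bash
python3 -c "
from g import *
s=load('side0');t=load('top0')
P={'red rivet':((330.3,202.1),(375.8,224.6)),'red hole':((346.9,204.4),(376.4,243.1)),
'blue rivet':((325.1,218.9),(346.6,225.2)),'blue hole':((342.5,221.5),(347.5,243.6)),
'yel rivet':((332.9,187.1),(403.8,222.2)),'yel hole':((348.7,189.1),(404.5,240.4)),
'rail far':((350.4,255.1),(254.9,263.9))}
for k,(a,b) in P.items():
    z=.168 if 'rail' not in k else .275
    x,e=tri(s,a,t,b); print(k,x,np.round(e,1),'top@z',atz(t,*b,z)[:2],'side@z',atz(s,*a,z)[:2])
print(atz(t,147.5,273.3,.275))
p=np.array([.5398,-.1573,.1684]); f=hookpts(p-Rz(4)[:,0]*.0035-[0,0,.0416],4)
print('tip',f((.034,0,.037)),proj(s,f((.034,0,.037))), proj(s,f((.034,0,.034))), 'low', proj(s,f((.017,0,.003))))
s5=load('side5'); over(s5,f,350,198,380,223,24,'o5.png'); crop(s5,325,190,365,220,18,'f3.png')
"
```

```text
red rivet [ 0.6538 -0.1527  0.1689] [0.5 0.5] top@z [ 0.6544 -0.1528] side@z [ 0.6535 -0.1538]
red hole [ 0.6038 -0.1544  0.1682] [0.3 0.3] top@z [ 0.6041 -0.1545] side@z [ 0.6035 -0.1548]
blue rivet [ 0.6509 -0.0735  0.1691] [0.3 0.3] top@z [ 0.6514 -0.0736] side@z [ 0.6509 -0.0748]
blue hole [ 0.6012 -0.0765  0.167 ] [0.4 0.4] top@z [ 0.6016 -0.0764] side@z [ 0.6006 -0.0754]
yel rivet [ 0.6622 -0.2289  0.1681] [0. 0.] top@z [ 0.6622 -0.2289] side@z [ 0.6622 -0.2291]
yel hole [ 0.6127 -0.2306  0.168 ] [0. 0.] top@z [ 0.6127 -0.2306] side@z [ 0.6128 -0.2306]
rail far [0.5389 0.1585 0.2741] [0.5 0.5] top@z [0.5394 0.1585] side@z [0.5383 0.1595]
[0.5129 0.4158 0.275 ]
tip [ 0.5702 -0.1552  0.1638] [357.9509 207.1133] [357.8911 207.9105] low [362.9326 216.6234]
```

View pics/o5.png

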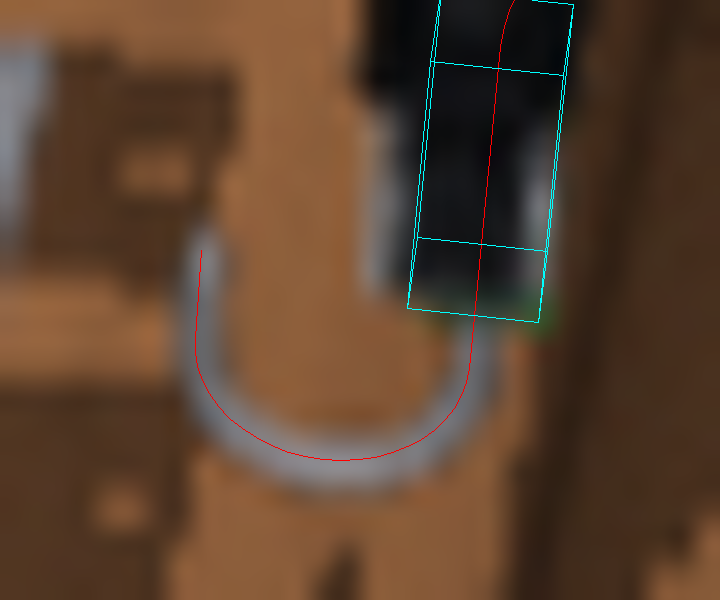

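View pics/f3.png

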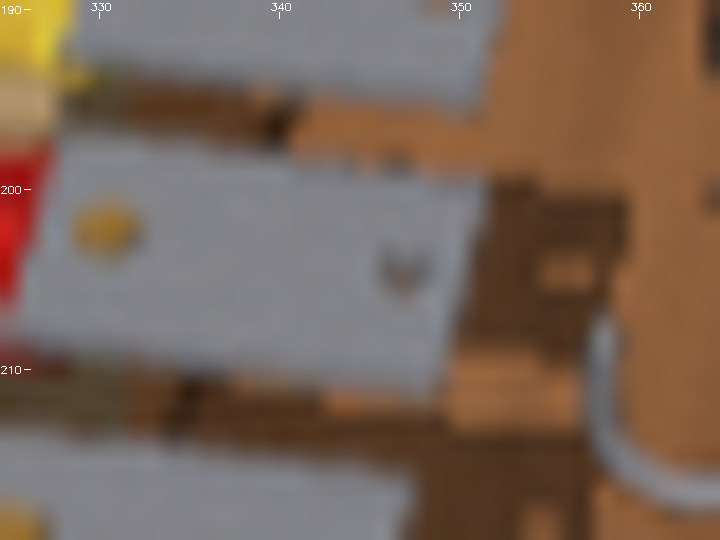

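Both cameras now agree to 0.5 mm. The red hole is at (0.6038,-0.1545) and the tab's top at z≈0.168; the tip model is good to about 0.5 mm. I lower the hook first, then move in under the hole.

>>> {"name": "drive_tool", "arguments": {"rows": [[[0,0,5,0,0,0,0],[0,0,10,0,0,0,0],[0,0,14,0,0,0,0],[0,0,14,0,0,0,0],[0,0,14,0,0,0,0]]]}}

```text
time: 6.22
position: [0.5399, -0.1583, 0.1543]
ee_rot: [-2.297, 2.143, 0.0]
ft_force: [-0.5, -0.4, -1.3]
finger_gap: 0.0127
```

```bash
python3 -c "
from g import *
st(); plan((.5738,-.1569,.1545),4)"
```

```text
t 6.22 tcp [ 0.5399 -0.1583  0.1543] eul [3.98 0.   0.  ] F [-0.4589 -0.3903 -1.3129] T [ 0.0145 -0.0281 -0.0114] gap 0.0127 q [-0.29  0.34  1.84  0.    0.96  1.21]
shift [  1.  -33.9  -0.2] rot [ 0.    0.   -0.02]
```

>>> {"name": "drive_tool", "arguments": {"rows": [[[1,-10,0,0,0,0,0],[1,-20,0,0,0,0,0],[1,-30,0,0,0,0,0],[1,-34,0,0,0,0,0],[1,-34,0,0,0,0,0]]]}}

```text
time: 6.85
position: [0.5741, -0.1567, 0.1541]
ee_rot: [2.298, -2.143, -0.0]
ft_force: [0.5, 0.5, -1.4]
finger_gap: 0.0132
```

>>> {"name": "drive_tool", "arguments": {"rows": [[[0,0,0,0,0,0,0],[0,0,0,0,0,0,0]]]}}

```text
time: 7.1
position: [0.5736, -0.1569, 0.1543]
ee_rot: [2.297, -2.143, -0.0]
ft_force: [-0.6, 0.1, -1.0]
finger_gap: 0.0129
```

```bash
python3 -c "
from g import *
st(); snap('6');st(); plan((.5738,-.1569,.1545),4)
s=load('side6');p=manip.get_state()['position']
f=hookpts(p-Rz(4)[:,0]*.0035-[0,0,.0416],4)
over(s,f,320,180,380,225,12,'o6.png')
"
```

```text
t 7.1 tcp [ 0.5736 -0.1569  0.1543] eul [3.97 0.01 0.  ] F [-0.6337  0.1379 -0.9982] T [ 0.0008  0.0315 -0.0279] gap 0.0129 q [-0.27  0.39  1.77  0.    0.98  1.23]
t 7.2 tcp [ 0.5737 -0.1569  0.1544] eul [ 3.98 -0.    0.  ] F [ 0.2055 -0.1654 -0.5452] T [ 0.0362 -0.0383 -0.0138] gap 0.0129 q [-0.27  0.39  1.77  0.    0.98  1.23]
shift [ 0.  -0.1 -0.1] rot [-0.    0.   -0.02]
```

View pics/o6.png

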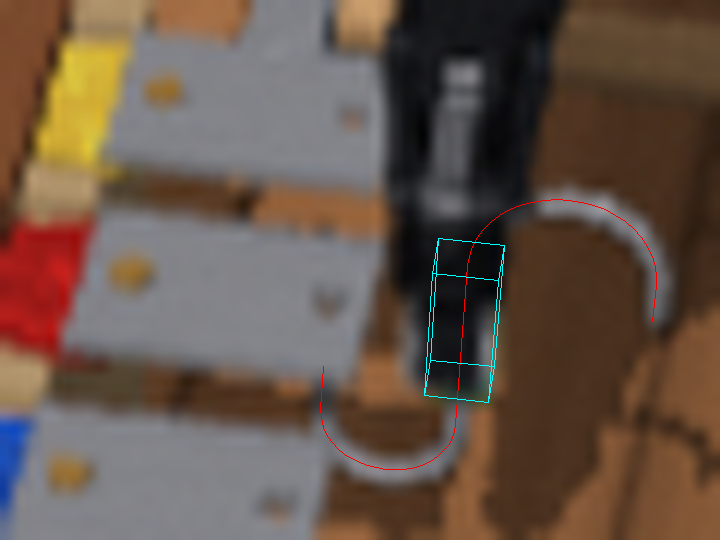

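The hook's tip is under the red tab, in line with the hole by projection. Rising gently.

>>> {"name": "drive_tool", "arguments": {"rows": [[[0,0,-4,0,0,0,0],[0,0,-8,0,0,0,0],[0,0,-11,0,0,0,0],[0,0,-12,0,0,0,0],[0,0,-12,0,0,0,0]]]}}

```text
time: 7.82
position: [0.5739, -0.1569, 0.1664]
ee_rot: [-2.297, 2.143, -0.0]
ft_force: [-0.2, -0.7, -1.2]
finger_gap: 0.0132
```

>>> {"name": "drive_tool", "arguments": {"rows": [[[0,0,-1,0,0,0,0],[0,0,-2,0,0,0,0],[0,0,-3,0,0,0,0],[0,0,-4,0,0,0,0],[0,0,-4,0,0,0,0]]]}}

```text
time: 8.45
position: [0.5739, -0.1569, 0.1704]
ee_rot: [-2.297, 2.143, -0.0]
ft_force: [0.1, -1.2, -0.3]
finger_gap: 0.0132
```

```bash
python3 -c "
from g import *
import time
st(); snap('7');st(); 
s=load('side7');p=manip.get_state()['position']
f=hookpts(p-Rz(4)[:,0]*.0035-[0,0,.0416],4)
over(s,f,320,180,380,225,12,'o7.png'); crop(s,320,180,380,225,12,'f7.png')
"
```

```text
t 8.45 tcp [ 0.5739 -0.1569  0.1704] eul [ 3.98 -0.01 -0.  ] F [ 0.132  -1.1943 -0.2737] T [-0.0291 -0.0267 -0.0426] gap 0.0132 q [-0.27  0.37  1.76  0.    1.02  1.23]
t 8.55 tcp [ 0.5739 -0.1568  0.1703] eul [ 3.98 -0.    0.  ] F [-0.921   0.6331 -0.8859] T [0.059  0.0227 0.0365] gap 0.0131 q [-0.27  0.37  1.76  0.    1.01  1.23]
```

View pics/f7.png

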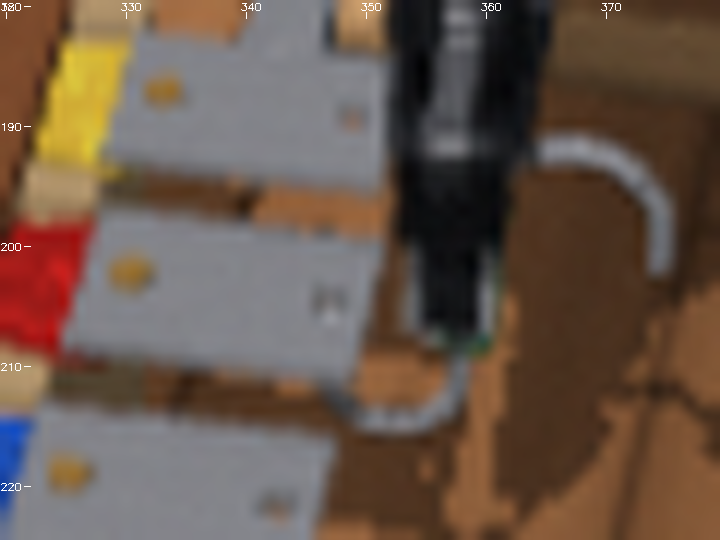

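The tip's bright end now shows in the red tab's hole, at about (347,205.5), with no force. Continuing up.

>>> {"name": "drive_tool", "arguments": {"rows": [[[0,0,-1,0,0,0,0],[0,0,-2,0,0,0,0],[0,0,-3,0,0,0,0],[0,0,-4,0,0,0,0],[0,0,-4,0,0,0,0]]]}}

```text
time: 9.18
position: [0.5739, -0.1569, 0.1744]
ee_rot: [-2.297, 2.143, -0.0]
ft_force: [1.1, -0.5, -1.1]
finger_gap: 0.0132
```

>>> {"name": "drive_tool", "arguments": {"rows": [[[0,0,-1,0,0,0,0],[0,0,-2,0,0,0,0],[0,0,-3,0,0,0,0],[0,0,-4,0,0,0,0],[0,0,-4,0,0,0,0]]]}}

```text
time: 9.8
position: [0.5739, -0.1569, 0.1784]
ee_rot: [-2.297, 2.143, -0.0]
ft_force: [-0.6, 0.2, -1.7]
finger_gap: 0.0126
```

```bash
python3 -c "
from g import *
st(); snap('8');st(); 
s=load('side8');p=manip.get_state()['position']
crop(s,320,180,380,225,12,'f8.png')
"
```

```text
t 9.8 tcp [ 0.5739 -0.1569  0.1784] eul [ 3.98 -0.01 -0.  ] F [-0.5543  0.1737 -1.6745] T [ 0.0013 -0.0439 -0.0329] gap 0.0126 q [-0.27  0.36  1.75 -0.    1.03  1.23]
t 9.9 tcp [ 0.5738 -0.1569  0.1783] eul [3.98 0.   0.  ] F [ 0.1467  0.2625 -0.65  ] T [ 0.0494 -0.0165  0.0225] gap 0.0131 q [-0.27  0.36  1.75  0.    1.03  1.23]
```

View pics/f8.png

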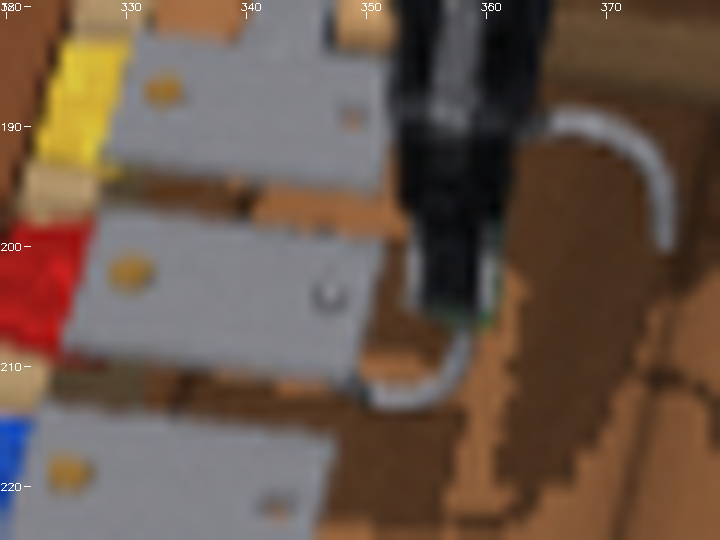

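The hook is through the hole: the tip shows at (347,203.5) and the force is only noise. Raising 7 mm more.

>>> {"name": "drive_tool", "arguments": {"rows": [[[0,0,-2,0,0,0,0],[0,0,-4,0,0,0,0],[0,0,-6,0,0,0,0],[0,0,-7,0,0,0,0],[0,0,-7,0,0,0,0]]], "force": 80}}

```text
time: 10.52
position: [0.5739, -0.1569, 0.1854]
ee_rot: [-2.297, 2.143, -0.0]
ft_force: [0.1, 0.0, -1.0]
finger_gap: 0.0127
```

>>> {"name": "drive_tool", "arguments": {"rows": [[[0,2,0,0,0,0,0],[0,3,0,0,0,0,0],[0,4,0,0,0,0,0],[0,5,0,0,0,0,0]]]}}

```text
time: 11.02
position: [0.5689, -0.1572, 0.1853]
ee_rot: [-2.297, 2.143, -0.0]
ft_force: [1.0, 0.4, -1.9]
finger_gap: 0.0128
```

```bash
python3 -c "
from g import *
st(); snap('9');st(); 
s=load('side9');p=manip.get_state()['position']
f=hookpts(p-Rz(4)[:,0]*.0035-[0,0,.0416],4); print('tip',f((.034,0,.037)),'low',f((.017,0,.006)))
crop(s,320,175,380,220,12,'f9.png')
"
```

```text
t 11.03 tcp [ 0.5689 -0.1572  0.1853] eul [ 3.98 -0.01 -0.  ] F [ 1.0396  0.4314 -1.8682] T [ 0.0403 -0.1586  0.0038] gap 0.0128 q [-0.27  0.35  1.75  0.    1.04  1.23]
t 11.12 tcp [ 0.5688 -0.1572  0.1853] eul [3.98 0.01 0.  ] F [ 0.158   0.3549 -0.9006] T [ 0.0053 -0.1344 -0.0436] gap 0.0129 q [-0.27  0.35  1.75  0.    1.04  1.23]
tip [ 0.5992 -0.1551  0.1807] low [ 0.5822 -0.1563  0.1497]
```

View pics/f9.png

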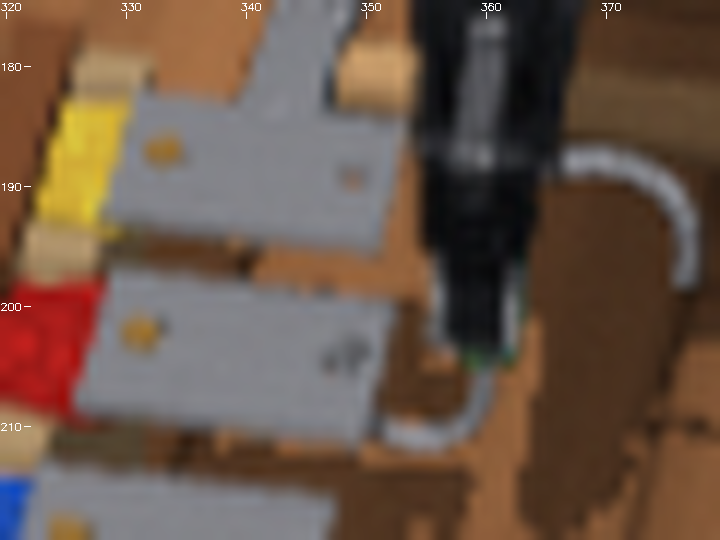

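The pattern has followed the hook by about 3 mm (tab end from u≈350.5 to 351.8), with about 1 N of drag. Drawing on.

>>> {"name": "drive_tool", "arguments": {"rows": [[[0,5,0,0,0,0,0],[0,11,0,0,0,0,0],[0,17,0,0,0,0,0],[0,23,0,0,0,0,0],[0,29,0,0,0,0,0]]]}}

```text
time: 11.75
position: [0.5394, -0.1592, 0.1853]
ee_rot: [2.297, -2.143, -0.0]
ft_force: [1.0, 0.7, -1.1]
finger_gap: 0.0129
```

>>> {"name": "drive_tool", "arguments": {"rows": [[[0,6,0,0,0,0,0],[0,12,0,0,0,0,0],[0,18,0,0,0,0,0],[0,24,0,0,0,0,0],[0,30,0,0,0,0,0]]]}}

```text
time: 12.38
position: [0.5096, -0.1613, 0.1852]
ee_rot: [2.297, -2.143, -0.0]
ft_force: [1.7, 0.4, -2.1]
finger_gap: 0.0129
```

```bash
python3 -c "
from g import *
st(); snap('a');st(); 
s=load('sidea')
crop(s,300,165,410,235,7,'fa.png')
"
```

```text
t 12.38 tcp [ 0.5096 -0.1613  0.1852] eul [3.98 0.01 0.  ] F [ 1.6542  0.3873 -2.0643] T [ 0.0109 -0.1454  0.0081] gap 0.0129 q [-0.31  0.26  1.87 -0.    1.01  1.19]
t 12.47 tcp [ 0.5093 -0.1613  0.1852] eul [3.97 0.03 0.01] F [-0.1261  0.7941 -0.942 ] T [ 0.0124 -0.132   0.0007] gap 0.0127 q [-0.31  0.26  1.87 -0.    1.01  1.19]
```

View pics/fa.png

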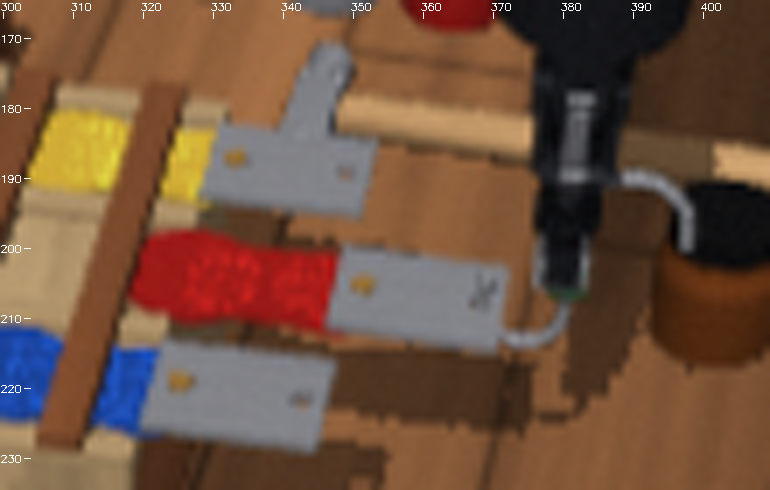

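About 62 mm drawn, with the toe still just under the front strap (u≈318..322). I draw 12 mm more so the toe clears the strap, then lift along an arc so the toe comes off gently.

>>> {"name": "drive_tool", "arguments": {"rows": [[[0,5,0,0,0,0,0],[0,9,0,0,0,0,0],[0,12,0,0,0,0,0],[0,12,0,0,0,0,0]]]}}

```text
time: 12.98
position: [0.4978, -0.1621, 0.1853]
ee_rot: [2.297, -2.143, -0.0]
ft_force: [0.3, 0.3, -1.4]
finger_gap: 0.0129
```

>>> {"name": "drive_tool", "arguments": {"rows": [[[0,0,-8,0,0,0,0],[0,-1,-16,0,0,0,0],[0,-3,-24,0,0,0,0],[0,-5,-33,0,0,0,0],[0,-8,-43,0,0,0,0]]]}}

```text
time: 13.6
position: [0.5061, -0.1616, 0.229]
ee_rot: [2.297, -2.143, -0.0]
ft_force: [-1.2, 0.3, -2.6]
finger_gap: 0.0129
```

```bash
python3 -c "
from g import *
st(); snap('b');st(); 
s=load('sideb')
crop(s,300,150,410,235,7,'fb.png')
"
```

```text
t 13.6 tcp [ 0.5061 -0.1616  0.229 ] eul [3.98 0.01 0.  ] F [-1.2462  0.2588 -2.6314] T [-0.0285  0.0985  0.0895] gap 0.0129 q [-0.31  0.21  1.84 -0.    1.1   1.19]
t 13.7 tcp [ 0.5071 -0.1618  0.2297] eul [ 3.99 -0.12 -0.05] F [-0.4162 -0.3357 -1.9739] T [-0.002  -0.027   0.0775] gap 0.0125 q [-0.31  0.21  1.83  0.    1.1   1.19]
```

View pics/fb.png

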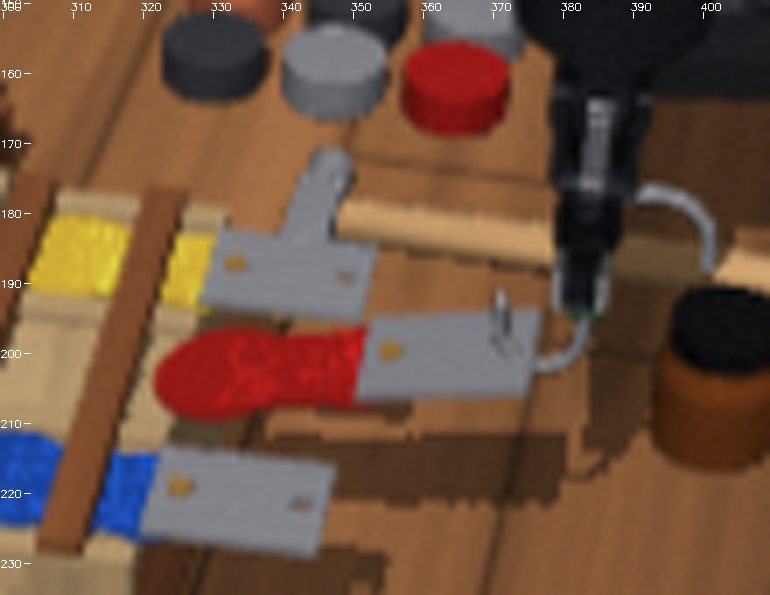

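The toe is clear of the strap and resting on the slot's floor at (325,200), with the plate tilting on the hook. Continuing the arc.

>>> {"name": "drive_tool", "arguments": {"rows": [[[0,-2,-9,0,0,0,0],[0,-5,-18,0,0,0,0],[0,-9,-27,0,0,0,0],[0,-13,-36,0,0,0,0],[0,-18,-45,0,0,0,0]]]}}

```text
time: 14.32
position: [0.5243, -0.1603, 0.274]
ee_rot: [-2.297, 2.143, -0.0]
ft_force: [0.1, 0.8, -1.7]
finger_gap: 0.0125
```

>>> {"name": "drive_tool", "arguments": {"rows": [[[0,-4,-9,0,0,0,0],[0,-9,-17,0,0,0,0],[0,-14,-25,0,0,0,0],[0,-20,-33,0,0,0,0],[0,-26,-42,0,0,0,0]]]}}

```text
time: 14.95
position: [0.5503, -0.1585, 0.3157]
ee_rot: [2.297, -2.143, -0.0]
ft_force: [-0.2, -1.0, -2.2]
finger_gap: 0.0128
```

```bash
python3 -c "
from g import *
st(); snap('c');st(); 
s=load('sidec')
crop(s,290,120,420,240,5,'fc.png')
"
```

```text
t 14.95 tcp [ 0.5503 -0.1585  0.3157] eul [3.98 0.01 0.  ] F [-0.2032 -0.9609 -2.2034] T [ 0.0169 -0.0604  0.0038] gap 0.0128 q [-0.28  0.2   1.65  0.    1.29  1.22]
t 15.05 tcp [ 0.551  -0.1586  0.3164] eul [ 3.99 -0.09 -0.03] F [ 0.2378 -0.3107 -2.2162] T [-0.0242  0.0265  0.016 ] gap 0.0128 q [-0.28  0.2   1.65  0.    1.29  1.22]
```

View pics/fc.png

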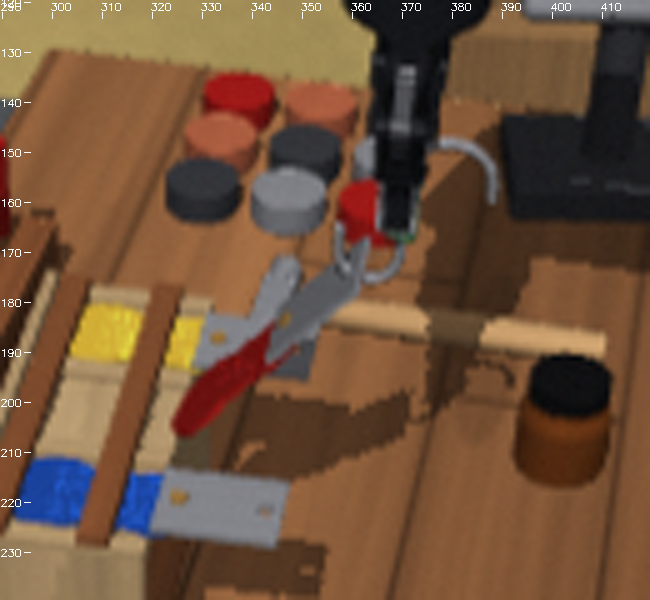

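The pattern hangs tilted about 55° on the hook, with its toe on the slot edge at (325,205). Continuing.

>>> {"name": "drive_tool", "arguments": {"rows": [[[0,-6,-5,0,0,0,0],[0,-12,-10,0,0,0,0],[0,-18,-14,0,0,0,0],[0,-25,-18,0,0,0,0],[0,-31,-22,0,0,0,0]]]}}

```text
time: 15.68
position: [0.5814, -0.1563, 0.3374]
ee_rot: [-2.297, 2.143, 0.0]
ft_force: [0.7, 0.4, -3.4]
finger_gap: 0.0125
```

>>> {"name": "drive_tool", "arguments": {"rows": [[[0,-2,-6,0,0,0,0],[0,-3,-12,0,0,0,0],[0,-3,-20,0,0,0,0],[0,-3,-30,0,0,0,0],[0,-3,-40,0,0,0,0]]]}}

```text
time: 16.3
position: [0.584, -0.1562, 0.3783]
ee_rot: [-2.297, 2.143, -0.001]
ft_force: [1.1, -0.2, -2.6]
finger_gap: 0.0128
```

>>> {"name": "drive_tool", "arguments": {"rows": [[[0,0,-10,0,0,0,0],[0,0,-20,0,0,0,0],[0,0,-20,0,0,0,0]]]}}

```text
time: 16.68
position: [0.5841, -0.1563, 0.3983]
ee_rot: [-2.297, 2.143, -0.002]
ft_force: [-0.7, 0.1, -3.2]
finger_gap: 0.0125
```

```bash
python3 -c "
from g import *
st(); snap('d');st(); 
s=load('sided')
crop(s,290,90,420,240,4,'fd.png')
"
```

```text
t 16.68 tcp [ 0.5841 -0.1563  0.3983] eul [ 3.98 -0.07 -0.03] F [-0.6951  0.1097 -3.2248] T [-0.0208  0.0808  0.0039] gap 0.0125 q [-0.26  0.21  1.46 -0.    1.47  1.24]
t 16.77 tcp [ 0.5838 -0.1561  0.3971] eul [3.98 0.01 0.  ] F [ 0.8181 -0.1624 -2.6701] T [-0.0354  0.0119  0.0148] gap 0.013 q [-0.26  0.21  1.46  0.    1.47  1.24]
```

View pics/fd.png

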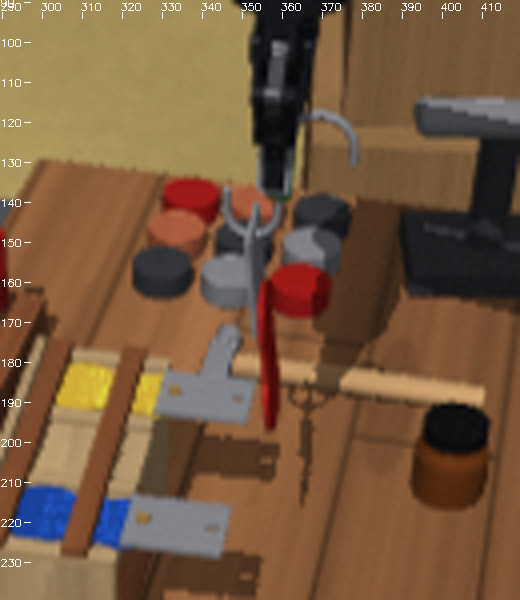

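The pattern hangs free of the rack on the lower bend (hook at (350,145), toe at (357,195)). Next I refine the rail line and plan the path: carry along the far side of the bar, then lower onto it.

```bash
python3 -c "
from g import *
t=load('top0'); s=load('side0')
for u in (170,185,200,215,230,245):
  col=t['color'][262:278,u].astype(int); g=col[:,2]-col[:,0]*.6  # bluish bar
  w=np.clip(g-g.min()-.5*(g.max()-g.min()),0,None); v=262+(w*np.arange(16)).sum()/w.sum(); print(u,round(v,2),atz(t,u,v,.274))
crop(s,325,245,365,420,4,'rail.png')
st(); plan((.600,.290,.42),5.85)
"
```

```text
170 271.75 [0.5174 0.3624 0.274 ]
185 270.4 [0.5212 0.3266 0.274 ]
200 268.91 [0.5254 0.2907 0.274 ]
215 267.68 [0.5288 0.2547 0.274 ]
230 266.42 [0.5324 0.2186 0.274 ]
245 265.21 [0.5359 0.1825 0.274 ]
t 16.77 tcp [ 0.5838 -0.1561  0.3971] eul [3.98 0.01 0.  ] F [ 0.8181 -0.1624 -2.6701] T [-0.0354  0.0119  0.0148] gap 0.013 q [-0.26  0.21  1.46  0.    1.47  1.24]
shift [-443.9  -47.2  -22.9] rot [ 0.01  0.   -1.87]
```

View pics/rail.png

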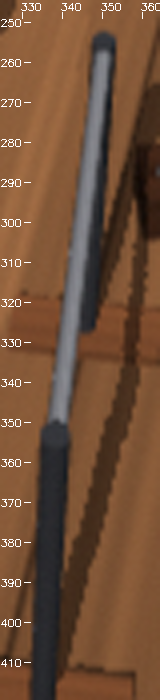

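>>> {"name": "drive_tool", "arguments": {"rows": [[[-4,-2,-4,0,0,-0.4,0],[-12,-4,-9,0,0,-0.8,0],[-24,-7,-15,0,0,-1.2,0],[-40,-10,-20,0,0,-1.6,0],[-60,-13,-23,0,0,-1.9,0]]]}}

```text
time: 17.4
position: [0.5929, -0.094, 0.4208]
ee_rot: [-2.333, 2.104, -0.001]
ft_force: [0.5, 0.7, -3.7]
finger_gap: 0.0124
```

>>> {"name": "drive_tool", "arguments": {"rows": [[[-23,0,0,0,0,0,0],[-46,0,0,0,0,0,0],[-69,0,0,0,0,0,0],[-92,0,0,0,0,0,0],[-115,0,0,0,0,0,0]]]}}

```text
time: 18.02
position: [0.5802, 0.021, 0.4201]
ee_rot: [2.333, -2.104, -0.001]
ft_force: [0.2, 0.3, -2.5]
finger_gap: 0.0125
```

```bash
python3 -c "
from g import *
st(); plan((.600,.290,.42),5.85)
"
```

```text
t 18.02 tcp [0.5802 0.021  0.4201] eul [5.91 0.03 0.01] F [ 0.1838  0.3129 -2.5194] T [0.0172 0.0185 0.007 ] gap 0.0125 q [0.03 0.16 1.48 0.   1.5  1.5 ]
shift [-265.6  -47.4    0.1] rot [0.03 0.01 0.06]
```

>>> {"name": "drive_tool", "arguments": {"rows": [[[-23,-8,0,0,0,0,0],[-46,-16,0,0,0,0,0],[-69,-24,0,0,0,0,0],[-92,-30,0,0,0,0,0],[-115,-36,0,0,0,0,0]]]}}

```text
time: 18.65
position: [0.6047, 0.1388, 0.4202]
ee_rot: [2.333, -2.104, -0.0]
ft_force: [0.6, -0.2, -3.3]
finger_gap: 0.0126
```

>>> {"name": "drive_tool", "arguments": {"rows": [[[-23,-3,0,0,0,0,0],[-45,-6,0,0,0,0,0],[-66,-8,0,0,0,0,0],[-86,-10,0,0,0,0,0],[-104,-11,0,0,0,0,0]]]}}

```text
time: 19.27
position: [0.6051, 0.2429, 0.4202]
ee_rot: [2.332, -2.104, -0.0]
ft_force: [-0.3, 0.4, -2.8]
finger_gap: 0.0125
```

>>> {"name": "drive_tool", "arguments": {"rows": [[[-16,0,0,0,0,0,0],[-28,0,0,0,0,0,0],[-38,0,0,0,0,0,0],[-44,0,0,0,0,0,0],[-46,0,0,0,0,0,0]]]}}

```text
time: 19.9
position: [0.6004, 0.2876, 0.4203]
ee_rot: [2.333, -2.104, 0.0]
ft_force: [-0.5, 0.7, -2.5]
finger_gap: 0.0127
```

```bash
python3 -c "
from g import *
st(); plan((.552,.290,.29),5.85); snap('e'); q=st()
s=load('sidee')
crop(s,270,100,430,400,2,'fe.png')
p=q['position']; f=hookpts(p-Rz(5.85)[:,0]*.0035-[0,0,.0416],5.85)
over(s,f,320,180,400,260,9,'oe.png')
"
```

```text
t 19.9 tcp [0.6004 0.2876 0.4203] eul [ 5.89  0.   -0.  ] F [-0.522   0.6628 -2.5128] T [-0.0549  0.0709 -0.0415] gap 0.0127 q [ 0.44  0.31  1.29 -0.    1.54  1.91]
shift [ -7.4  47.9 130.3] rot [ 0.   -0.    0.04]
t 20.0 tcp [0.6005 0.2873 0.4203] eul [ 5.87 -0.01 -0.01] F [ 0.1517  0.8279 -2.4124] T [ 0.0313 -0.067  -0.0049] gap 0.0128 q [ 0.44  0.31  1.29 -0.    1.54  1.91]
```

View pics/fe.png

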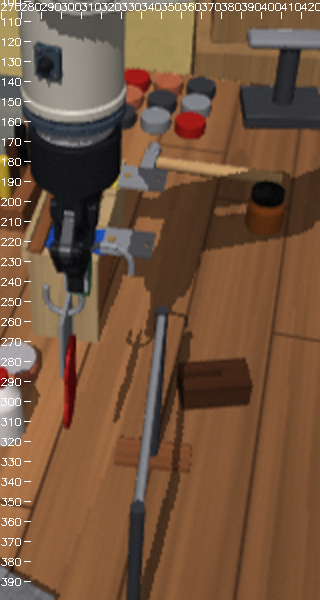

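View pics/oe.png

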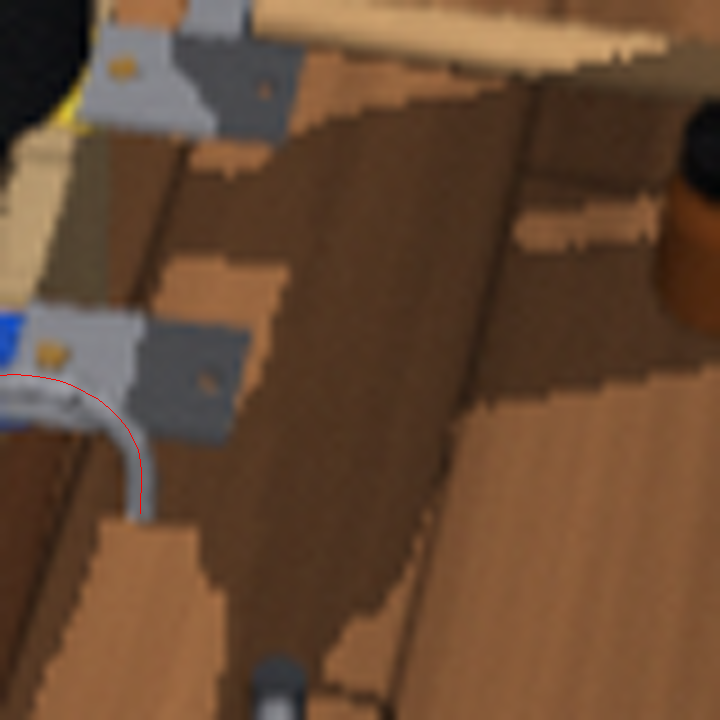

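The hook still fits the model in the fingers, and the pattern hangs straight (toe at (304,313)). I move over the bar and lower.

>>> {"name": "drive_tool", "arguments": {"rows": [[[-2,5,8,0,0,0,0],[-4,14,20,0,0,0,0],[-6,25,36,0,0,0,0],[-7,36,54,0,0,0,0],[-7,43,72,0,0,0,0]]]}}

```text
time: 20.62
position: [0.556, 0.2896, 0.3473]
ee_rot: [2.332, -2.105, -0.0]
ft_force: [0.5, 0.9, -1.6]
finger_gap: 0.0127
```

>>> {"name": "drive_tool", "arguments": {"rows": [[[0,3,18,0,0,0,0],[0,5,34,0,0,0,0],[0,5,46,0,0,0,0],[0,5,54,0,0,0,0],[0,5,58,0,0,0,0]]]}}

```text
time: 21.25
position: [0.5522, 0.2895, 0.2899]
ee_rot: [2.332, -2.105, -0.0]
ft_force: [0.2, 0.6, -3.0]
finger_gap: 0.0127
```

>>> {"name": "drive_tool", "arguments": {"rows": [[[0,0,0,0,0,0,0],[0,0,0,0,0,0,0]]]}}

```text
time: 21.5
position: [0.5523, 0.2896, 0.2908]
ee_rot: [-2.332, 2.104, -0.0]
ft_force: [0.3, -0.0, -2.7]
finger_gap: 0.0125
```

```bash
python3 -c "
from g import *
st(); plan((.552,.290,.29),5.85); snap('g'); q=st()
s=load('sideg')
p=q['position']; f=hookpts(p-Rz(5.85)[:,0]*.0035-[0,0,.0416],5.85)
over(s,f,290,220,380,320,8,'og.png')
b=np.array([.5254,.2900,.270]); print('crook-bar in rail frame mm',Rz(5.85).T@(f((-.023,0,.09))-b)*1e3)
"
```

```text
t 21.5 tcp [0.5523 0.2896 0.2908] eul [ 5.88 -0.05  0.02] F [ 0.3128 -0.011  -2.7321] T [-0.0279  0.0212 -0.0358] gap 0.0125 q [ 0.48  0.3   1.57 -0.    1.27  1.95]
shift [-0.4  0.3  0.8] rot [-0.05  0.02  0.03]
t 21.6 tcp [0.5522 0.2896 0.2908] eul [ 5.88 -0.04  0.02] F [-0.9038  0.8537 -3.2314] T [-0.0156  0.0251  0.0195] gap 0.0127 q [ 0.48  0.3   1.57 -0.    1.27  1.95]
crook-bar in rail frame mm [ 0.157  -3.1781 69.1764]
```

View pics/og.png

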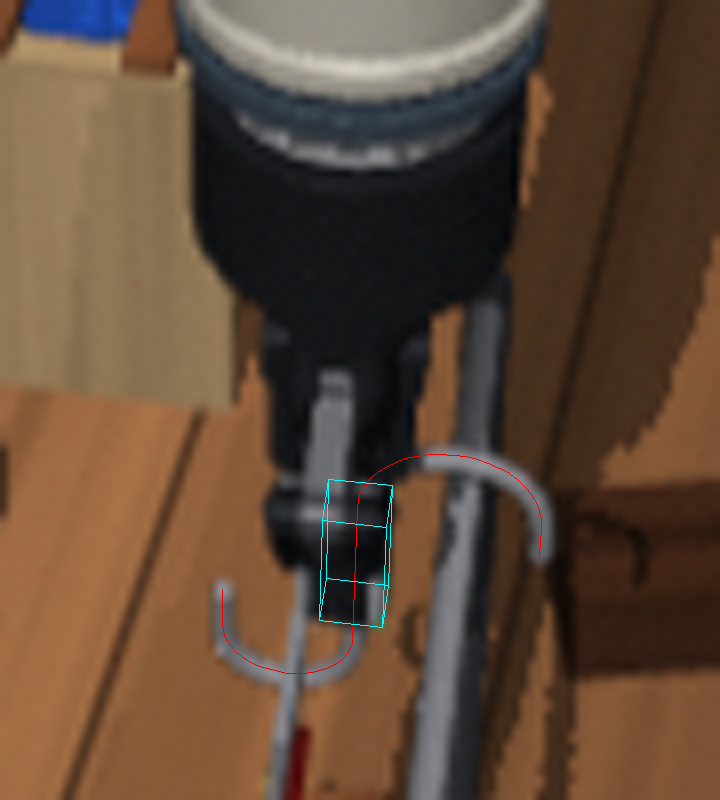

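The bar passes under the upper bend at (470,455) in the crop, and the overlay fits. The crook is centred on the bar's axis within 0.2 mm in x. I lower further, then tilt the hook 20° towards its natural hang.

>>> {"name": "drive_tool", "arguments": {"rows": [[[0,0,6,0,0,0,0],[0,0,13,0,0,0,0],[0,0,20,0,0,0,0],[0,0,25,0,0,0,0],[0,0,25,0,0,0,0]]]}}

```text
time: 22.22
position: [0.5518, 0.2893, 0.2646]
ee_rot: [2.332, -2.104, -0.001]
ft_force: [0.5, 0.1, -2.7]
finger_gap: 0.0124
```

>>> {"name": "drive_tool", "arguments": {"rows": [[[0,4,7,-4,0,0,0],[0,8,14,-8,0,0,0],[0,12,20,-12,0,0,0],[0,15,26,-16,0,0,0],[0,18,31,-20,0,0,0]]]}}

```text
time: 22.85
position: [0.5345, 0.2878, 0.2344]
ee_rot: [2.125, -1.917, -0.339]
ft_force: [0.3, 0.6, -2.9]
finger_gap: 0.0125
```

>>> {"name": "drive_tool", "arguments": {"rows": [[[0,0,0,0,0,0,0],[0,0,0,0,0,0,0],[0,0,0,0,0,0,0],[0,0,0,0,0,0,0]]]}}

```text
time: 23.35
position: [0.5341, 0.2877, 0.2349]
ee_rot: [2.127, -1.919, -0.337]
ft_force: [-0.1, 0.7, -4.0]
finger_gap: 0.0127
```

```bash
python3 -c "
from g import *
snap('h'); q=st()
s=load('sideh')
p=q['position']; M=Rt(0)  
Mh=R.from_rotvec(q['ee_rot']).as_matrix()@np.array([[0,-1,0],[-1,0,0],[0,0,-1]],float).T
o=p-Mh@np.array([.0035,0,.0416]); f=lambda x:o+Mh@np.array(x)
over(s,f,290,220,380,320,8,'oh.png')
b=np.array([.5254,.2900,.270]); print('crook-bar in rail frame mm',Rz(5.85).T@(f((-.023,0,.09))-b)*1e3)
plan(b+Rz(5.85)@[.0083,0,-.0491],5.85,20)
"
```

```text
t 23.45 tcp [0.534  0.2877 0.2347] eul [ 5.89 19.95  0.01] F [-0.1537 -0.5226 -2.6174] T [ 0.0101 -0.3367 -0.0151] gap 0.0126 q [0.43 0.51 1.43 0.11 1.53 1.87]
crook-bar in rail frame mm [-0.0208 -3.1813 19.2396]
shift [-3.2 -4.6 13. ] rot [-0.05 -0.    0.04]
```

View pics/oh.png

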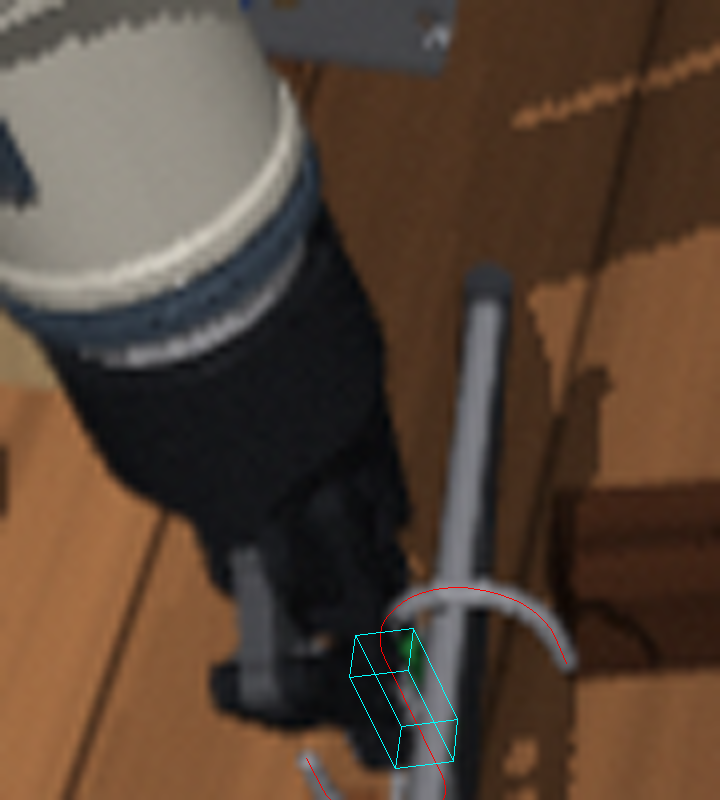

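Tilted 20°, the crook sits over the bar, 14 mm above contact. Lowering onto it.

>>> {"name": "drive_tool", "arguments": {"rows": [[[0,-1,3,0,0,0,0],[0,-2,6,0,0,0,0],[0,-3,9,0,0,0,0],[0,-3.8,11,0,0,0,0],[0,-3.8,11,0,0,0,0]]]}}

```text
time: 24.08
position: [0.5338, 0.2875, 0.2224]
ee_rot: [2.125, -1.918, -0.338]
ft_force: [0.7, 0.7, -2.8]
finger_gap: 0.0123
```

>>> {"name": "drive_tool", "arguments": {"rows": [[[0,-0.2,0.6,0,0,0,0],[0,-0.4,1.2,0,0,0,0],[0,-0.6,1.8,0,0,0,0],[0,-0.6,1.8,0,0,0,0]]]}}

```text
time: 24.58
position: [0.5341, 0.2877, 0.2212]
ee_rot: [2.126, -1.918, -0.338]
ft_force: [0.7, 0.6, 1.1]
finger_gap: 0.0126
```

```bash
python3 -c "
from g import *
snap('i'); q=st()
s=load('sidei')
p=q['position']
Mh=R.from_rotvec(q['ee_rot']).as_matrix()@np.array([[0,-1,0],[-1,0,0],[0,0,-1]],float).T
o=p-Mh@np.array([.0035,0,.0416]); f=lambda x:o+Mh@np.array(x)
over(s,f,310,265,390,345,9,'oi.png'); crop(s,290,220,410,420,3,'fi.png')
b=np.array([.5254,.2900,.270]); print('crook-bar in rail frame mm',Rz(5.85).T@(f((-.023,0,.09))-b)*1e3)
"
```

```text
t 24.68 tcp [0.534  0.2877 0.2212] eul [ 5.88 19.97  0.02] F [-0.021  -0.4157  1.9718] T [ 0.0075 -0.0553 -0.0395] gap 0.0128 q [0.43 0.52 1.45 0.11 1.51 1.87]
crook-bar in rail frame mm [-0.0195 -3.1945  5.7127]
```

View pics/oi.png

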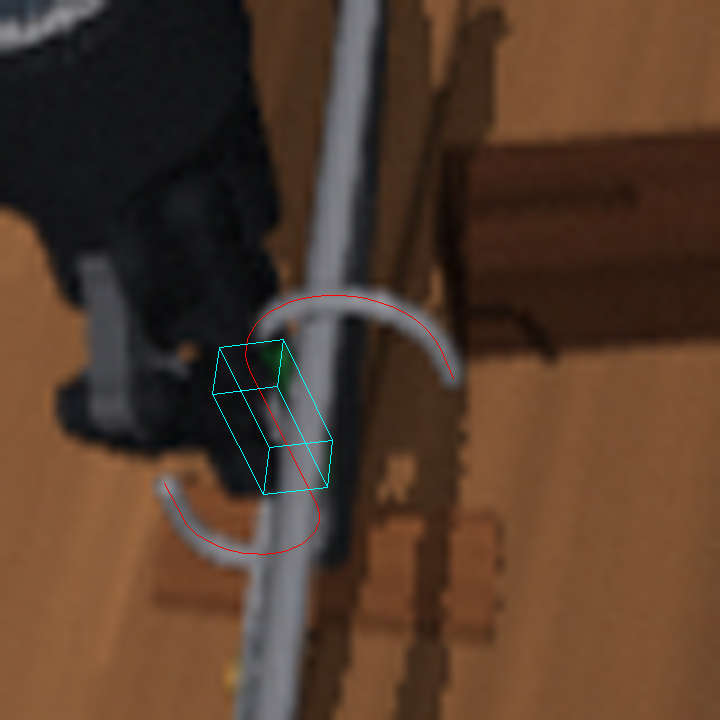

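View pics/fi.png

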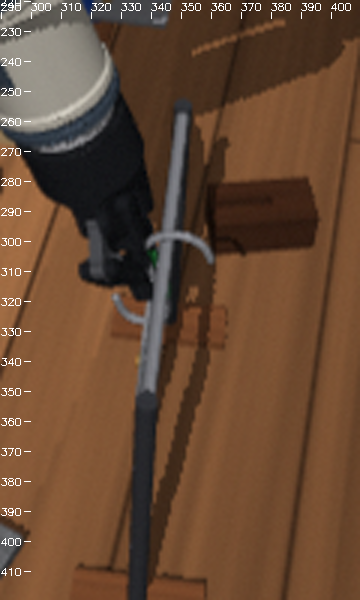

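Contact: Fz went from -2.7 to +2 N, and the bend lies on the bar at about (345,297). I ease off 0.5 mm and open.

>>> {"name": "drive_tool", "arguments": {"rows": [[[0,0.2,-0.5,0,0,0,0],[0,0.2,-0.5,0,0,0,0],[0,0.2,-0.5,0,0,0,0.3],[0,0.2,-0.5,0,0,0,0.6],[0,0.2,-0.5,0,0,0,1]]]}}

```text
time: 25.3
position: [0.5338, 0.2876, 0.2213]
ee_rot: [2.126, -1.918, -0.338]
ft_force: [-0.3, 0.0, -0.5]
finger_gap: 0.0614
```

>>> {"name": "drive_tool", "arguments": {"rows": [[[0,0,0,0,0,0,1],[0,0,0,0,0,0,1],[0,0,0,0,0,0,1],[0,0,0,0,0,0,1]]]}}

```text
time: 25.8
position: [0.5339, 0.2876, 0.2213]
ee_rot: [2.126, -1.918, -0.338]
ft_force: [0.3, -0.2, 0.1]
finger_gap: 0.0851
```

```bash
python3 -c "
from g import *
snap('j'); q=st()
s=load('sidej'); crop(s,290,220,410,420,4,'fj.png')
"
```

```text
t 25.9 tcp [0.5338 0.2876 0.2213] eul [ 5.88 20.   -0.  ] F [ 0.9609 -0.2784 -0.5366] T [ 0.0369 -0.1495 -0.0353] gap 0.0853 q [0.43 0.52 1.45 0.11 1.51 1.87]
```

View pics/fj.png

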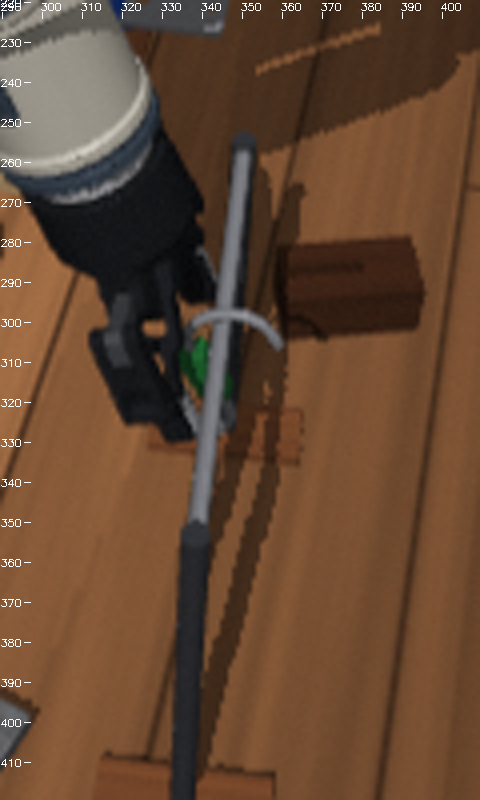

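The hook hangs on the bar at (345,299) with the grip free at (339,310), and the open fingers are clear of it. Retreating along the tool's axis.

>>> {"name": "drive_tool", "arguments": {"rows": [[[0,0,-8,0,0,0,1],[0,0,-20,0,0,0,1],[0,0,-36,0,0,0,1],[0,0,-56,0,0,0,1],[0,0,-80,0,0,0,1]]]}}

```text
time: 26.52
position: [0.5616, 0.2905, 0.298]
ee_rot: [2.126, -1.918, -0.338]
ft_force: [0.1, 0.5, -0.6]
finger_gap: 0.0854
```

>>> {"name": "drive_tool", "arguments": {"rows": [[[0,0,-25,0,0,0,1],[0,0,-50,0,0,0,1],[0,0,-75,0,0,0,1],[0,0,-95,0,0,0,1],[0,0,-95,0,0,0,1]]]}}

```text
time: 27.15
position: [0.5944, 0.2939, 0.3879]
ee_rot: [2.128, -1.921, -0.336]
ft_force: [0.4, -0.9, 0.1]
finger_gap: 0.0852
```

```bash
python3 -c "
from g import *
snap('k'); q=st()
s=load('sidek'); crop(s,300,240,400,390,5,'fk.png')
"
```

```text
t 27.25 tcp [0.5933 0.2936 0.3856] eul [ 5.88 20.    0.  ] F [0.8677 0.2505 0.2117] T [ 0.0367 -0.1529  0.0159] gap 0.0853 q [0.4  0.52 1.1  0.11 1.86 1.89]
```

View pics/fk.png

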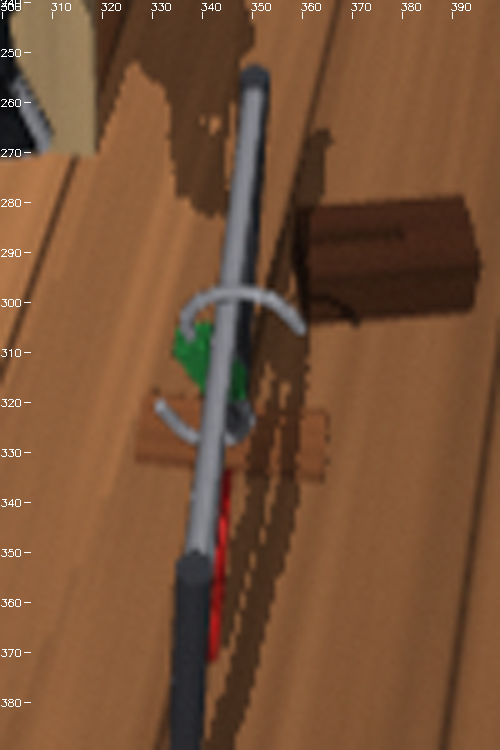

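Hook and pattern hang on the rail: bend at (345,298), red plate edge-on from (344,333) to (341,371). I wait for the swing to die down.

>>> {"name": "drive_tool", "arguments": {"rows": [[[0,0,-20,0,0,0,1],[0,0,-40,0,0,0,1],[0,0,-40,0,0,0,1],[0,0,-40,0,0,0,1],[0,0,-40,0,0,0,1]]]}}

```text
time: 27.88
position: [0.6065, 0.295, 0.4222]
ee_rot: [2.124, -1.917, -0.339]
ft_force: [-0.8, -0.3, 0.5]
finger_gap: 0.0855
```

>>> {"name": "drive_tool", "arguments": {"rows": [[[0,0,0,0,0,0,1],[0,0,0,0,0,0,1],[0,0,0,0,0,0,1],[0,0,0,0,0,0,1],[0,0,0,0,0,0,1]]]}}

```text
time: 28.5
position: [0.607, 0.2951, 0.4234]
ee_rot: [2.126, -1.918, -0.338]
ft_force: [0.4, -0.0, -0.2]
finger_gap: 0.0858
```

>>> {"name": "drive_tool", "arguments": {"rows": [[[0,0,0,0,0,0,1],[0,0,0,0,0,0,1],[0,0,0,0,0,0,1],[0,0,0,0,0,0,1],[0,0,0,0,0,0,1]]]}}

```text
time: 29.12
position: [0.607, 0.2951, 0.4233]
ee_rot: [2.126, -1.918, -0.338]
ft_force: [-0.7, -0.5, 0.8]
finger_gap: 0.0856
```

>>> {"name": "drive_tool", "arguments": {"rows": [[[0,0,0,0,0,0,1],[0,0,0,0,0,0,1],[0,0,0,0,0,0,1],[0,0,0,0,0,0,1],[0,0,0,0,0,0,1]]]}}

```text
time: 29.75
position: [0.607, 0.2951, 0.4233]
ee_rot: [2.126, -1.918, -0.338]
ft_force: [0.1, 0.1, -0.2]
finger_gap: 0.0856
```

```bash
python3 -c "
from g import *
snap('l'); q=st()
for i in range(4): snap('m%d'%i)
s=load('sidel'); crop(s,310,270,380,390,6,'fl.png'); crop(load('topl'),170,210,270,300,7,'ft.png')
a=s['color'][280:380,315:375].astype(int)
for i in range(4): print(np.abs(load('sidem%d'%i)['color'][280:380,315:375].astype(int)-a).mean())
"
```

```text
t 29.85 tcp [0.607  0.2951 0.4233] eul [ 5.88 20.   -0.  ] F [-0.9968 -0.2494  0.5437] T [ 0.0134 -0.171   0.0227] gap 0.0852 q [0.4  0.54 0.99 0.11 1.95 1.89]
1.0334444444444444
1.0345555555555555
1.0279444444444445
1.0265555555555557
```

View pics/fl.png

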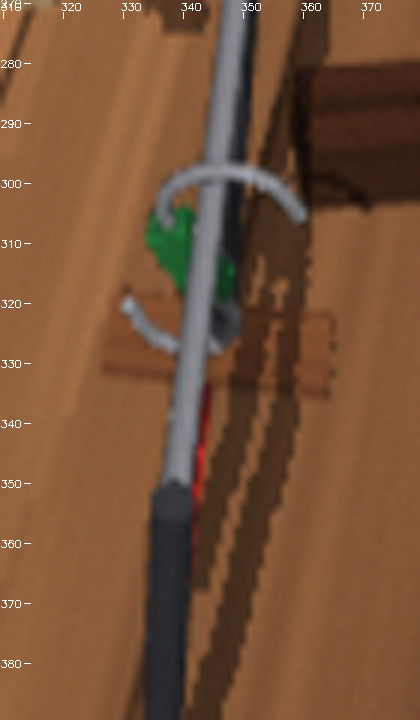

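View pics/ft.png

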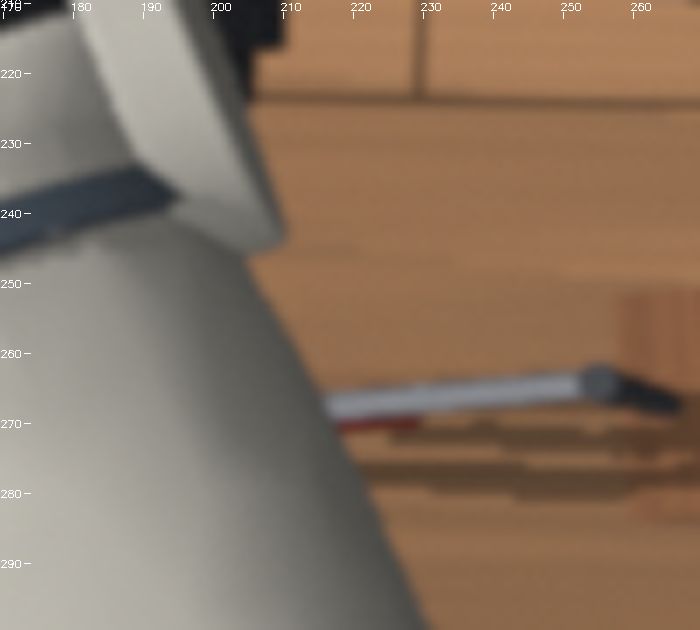

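>>> {"name": "drive_tool", "arguments": {"rows": [[[0,0,0,0,0,0,1],[0,0,0,0,0,0,1],[0,0,0,0,0,0,1],[0,0,0,0,0,0,1],[0,0,0,0,0,0,1]]]}}

```text
time: 30.88
position: [0.607, 0.2951, 0.4233]
ee_rot: [2.126, -1.918, -0.338]
ft_force: [-0.8, 0.4, -0.7]
finger_gap: 0.0854
```

>>> {"name": "drive_tool", "arguments": {"rows": [[[0,0,0,0,0,0,1],[0,0,0,0,0,0,1],[0,0,0,0,0,0,1],[0,0,0,0,0,0,1],[0,0,0,0,0,0,1]]]}}

```text
time: 31.5
position: [0.607, 0.2951, 0.4233]
ee_rot: [2.126, -1.918, -0.338]
ft_force: [0.4, -0.1, -0.1]
finger_gap: 0.0857
```

>>> {"name": "drive_tool", "arguments": {"rows": [[[0,0,0,0,0,0,1],[0,0,0,0,0,0,1],[0,0,0,0,0,0,1],[0,0,0,0,0,0,1],[0,0,0,0,0,0,1]]]}}

```text
time: 32.12
position: [0.607, 0.2951, 0.4233]
ee_rot: [2.126, -1.918, -0.338]
ft_force: [-0.1, -0.2, 0.4]
finger_gap: 0.0854
```

```bash
python3 -c "
from g import *
snap('n'); st(); s=load('siden')
b=np.array([.5256,.287,.270])
ims=[]
for th,al in((25,0),(25,15),(30,12),(35,5)):
  t,a=np.radians(th),np.radians(al)
  off=np.array([.020*np.sin(t)-.015*np.sin(a),0,.020*np.cos(t)-.015*np.cos(a)])
  c=b+Rz(5.87)@off
  M=Rz(5.87)@R.from_euler('y',th,degrees=True).as_matrix(); o=c-M@np.array([-.023,0,.09])
  over(s,lambda p:o+M@np.array(p),325,290,370,335,8,'tmp.png'); im=cv2.imread('pics/tmp.png'); cv2.putText(im,'%d %d x%.1f'%(th,al,off[0]*1e3),(5,350),0,.5,(255,255,255),1); ims.append(im)
cv2.imwrite('pics/fits.png',cv2.resize(np.vstack([np.hstack(ims[:2]),np.hstack(ims[2:])]),(600,600)))
crop(load('sidem3'),310,270,380,390,6,'x1.png')
d=[load(k)['color'][285:380,315:375].astype(int) for k in('sidem0','sidem3','siden')]
print(np.abs(d[0]-d[1]).mean(),np.abs(d[0]-d[2]).mean(),np.abs(d[0]-d[2]).max())
"
```

```text
t 32.23 tcp [0.607  0.2951 0.4233] eul [ 5.88 20.   -0.  ] F [-0.6281 -0.0602  0.6176] T [ 0.0539 -0.1278  0.0328] gap 0.0856 q [0.4  0.54 0.99 0.11 1.95 1.89]
1.0340350877192983 1.016549707602339 8
```

View pics/fits.png

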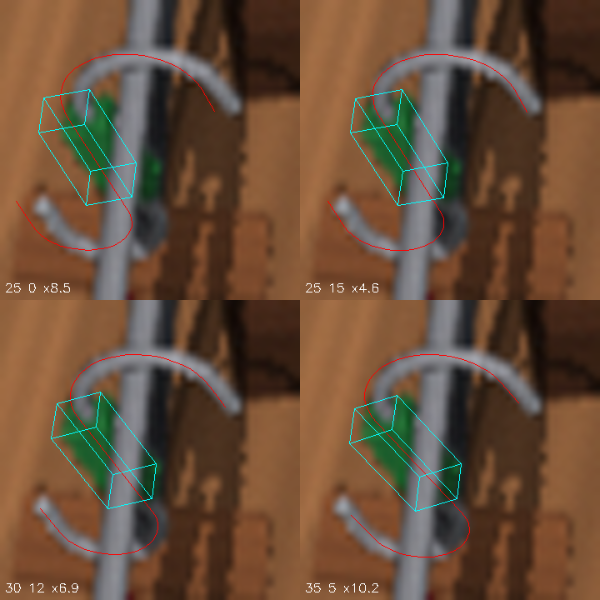

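```bash
python3 -c "
from g import *
s=load('siden')
b=np.array([.5256,.287,.270])
ims=[]
for th,al in((24,25),(27,22),(26,28),(29,28)):
  t,a=np.radians(th),np.radians(al)
  off=np.array([.020*np.sin(t)-.015*np.sin(a),0,.020*np.cos(t)-.015*np.cos(a)])
  c=b+Rz(5.87)@off
  M=Rz(5.87)@R.from_euler('y',th,degrees=True).as_matrix(); o=c-M@np.array([-.023,0,.09])
  print(th,al,off*1e3)
  over(s,lambda p:o+M@np.array(p),325,290,370,335,8,'tmp.png'); im=cv2.imread('pics/tmp.png'); cv2.putText(im,'%d %d x%.1f'%(th,al,off[0]*1e3),(5,350),0,.5,(255,255,255),1); ims.append(im)
cv2.imwrite('pics/fits2.png',cv2.resize(np.vstack([np.hstack(ims[:2]),np.hstack(ims[2:])]),(600,600)))
cv2.imwrite('pics/fulln.png',s['color'][:,:,::-1]); cv2.imwrite('pics/fulltn.png',load('topn')['color'][:,:,::-1])
"
```

```text
24 25 [1.7955 0.     4.6763]
27 22 [3.4607 0.     3.9124]
26 28 [1.7253 0.     4.7317]
29 28 [2.6541 0.     4.2482]
```

View pics/fits2.png

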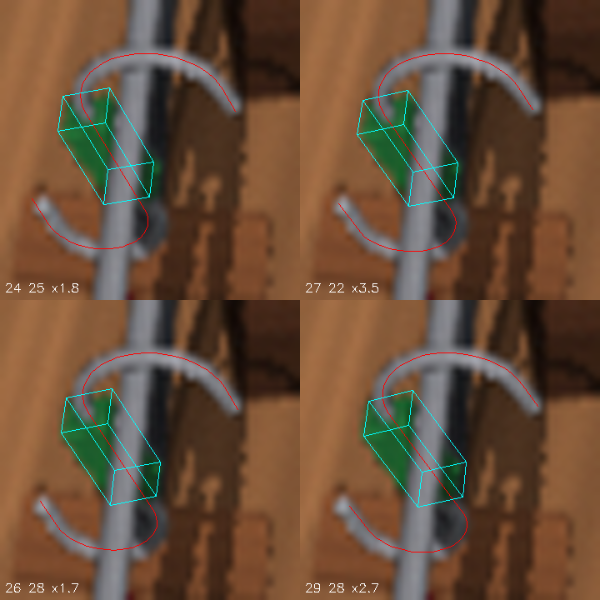

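View pics/fulln.png

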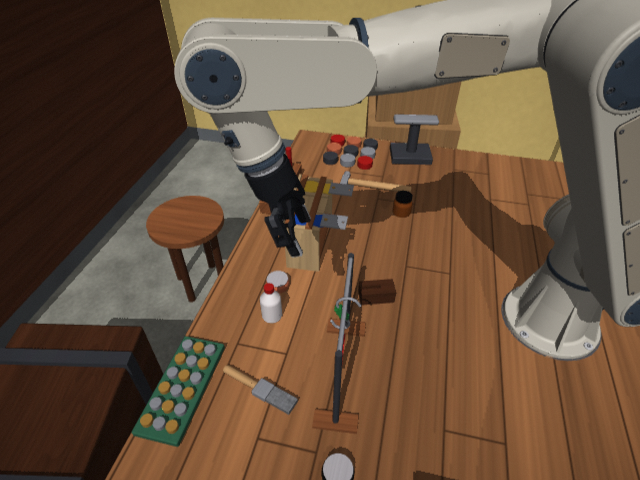

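View pics/fulltn.png

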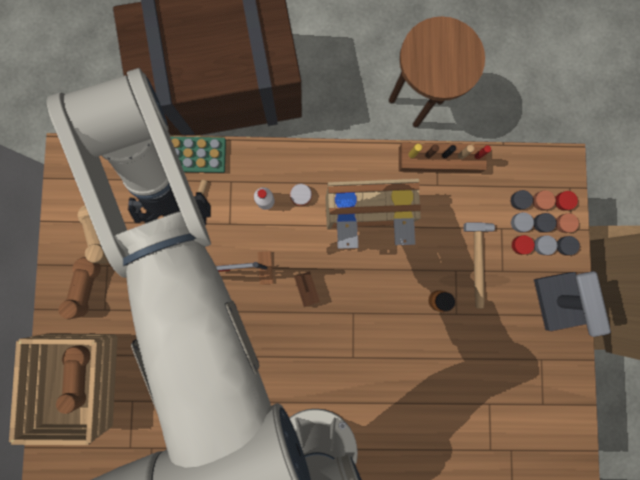

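```bash
python3 -c "
from g import *
print(manip.job_done()); st()"
```

```text
the job is handed in; nothing more can be done
None
the job is handed in; nothing more can be done
```

The S-hook and the red pattern are hanging on the rail, released and still, and I handed the job in at about 32 s of the 72 s limit.

- **Hook and hole:** I lifted the hook out by the green grip. Both cameras placed the red hole within 0.5 mm of each other, so the tip went up through it on the first try. The force reading never rose above sensor noise (about 1 N).
- **Drawing out:** I drew the pattern out about 75 mm on the hook, then raised the hook in an arc so the toe slid gently off the slot.
- **Hanging:** I carried both round the far side of the rail, tilted the hook 20°, lowered it until the bar took the load, opened the gripper and backed away.

**Last checks:**
- **Hook position:** fitting the hook's shape to the side picture gives a tilt of about 26°. It puts the crook about 2 mm from the bar's axis and within a few millimetres of mid-rail.
- **Stillness:** pictures taken over the last 2.4 s differ only by noise.
- **Gripper:** about 15 cm or more clear of the hook and pattern.
- **Other things:** nothing in the last pictures looks moved. I judged this by eye and did not measure it.

**Not confirmed:**
- **Toe height:** the bar and post hide the toe, so I worked out its height above the table as about 24 mm instead of measuring it.
- **Top view:** the arm hides the hook from the top camera, so the final pose rests on the side view alone.
- **Early misreading:** my first side-view readings of the holes were about 1.6 px off, which made the cameras disagree by about 5 mm. I found and corrected this before moving in on the hole.

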